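Set out the water pump job on the garage bench

ROBOT

A 6-joint arm with a two-finger parallel gripper is mounted at the origin on the work surface. World frame = base frame: x ahead of the robot, y to its left, z up, the work surface at z = 0. Lengths are in m, angles in rad, forces in N, time in s.
With the tool pointing down it reaches from about 0.25 to 0.725 m from the base axis. Payload 9.7 kg.
Tool frame: the origin (TCP) lies on the centre line of the jaws, within the pads' length; the fingertips stand 22 mm ahead of it and the grasp point (between the pads) lies 3 mm ahead of it; z points along the fingers, y is the line along which they close (so a half turn about z gives the same grasp; the last joint's range is limited). The gripper opens to 85 mm and grips with 20 to 120 N. Pads are 22 mm wide; open, the fingers measure 114 mm over their backs; the gripper's body (76 mm by 85 mm) begins 54 mm behind the grasp point. The pads swing forward as they close: fully open they stand 13 mm farther back than shut.
Start: joints at [1.235, 0.087, 0.176, 1.66, 0, 1.571], TCP at [0.181, 0.519, 0.253] pointing down, gripper open.
Joint ranges: [-3.13, 3.13], [-0.85, 1.81], [-1.15, 1.24], [-2.2, 2.28], [-1.44, 1.52], [-3.14, 3.14]. Speed limits (rad/s): [2.22, 2.22, 2.57, 3.14, 3.14, 3.14].

INTERFACE

Orientations are given as a unit quaternion [x, y, z, w].
In Python, from rig import ctrl gives the robot as it stands.
- The arm moves only by the tool apply_moves, never from a script. Its argument "targets" is a list of rows, each a list of 3 entries, a list of its own where there are three numbers: the shift along the tool's x, y, z in m, then the turn, a rotation vector about the tool's x, y, z in rad, then the finger opening in m, from 0 to 0.0854. In form: [[[tx, ty, tz], [ax, ay, az], grip], ...]. A call has exactly 8 rows; each row is the pose to reach, as a shift and turn from the pose commanded when the call began, along the tool's axes at that moment; what a row does not reach only later rows make up. A row lasts 1/12 s, in which the tool goes at most 41.7 mm and 7.16 degrees, less where a joint would pass 70% of its speed; a pose out of reach is approached as far as the arm can. A call with a gripper value outside its range is refused whole. The fingers move at their own pace and stop on an object; the grip force is fixed at half the most. Time passes only in rows, so rows that repeat a pose let the fingers close, or fill a call up. It gives the time, the measured TCP pose, the force, the opening and the grip force at its end, in the units of the state.
- ctrl.get_state(): the state, without advancing time (a new reading comes with each control period).
- ctrl.get_image(name): name is "scene" or "side" or "wrist"; returns a dict with "pixels" (384x512x3 uint8, red, green, blue), "fx", "fy", "cx", "cy" (pixels), "R" (3x3) and "t" (3): a world point X has camera coordinates R X + t; the wrist camera has in their place "mount" (4x4, takes a point from camera to tool coordinates, whose origin is the TCP and whose axes are the flange's). Camera axes: x right, y down, z forward; pixel columns grow to the right and rows downward; lengths in m; the calibration is good to about 2 mm. A picture is of the moment at which its call begins: read the wrist's pose just before it. There is no depth.
- ctrl.finish_job(): hands the job in; it is judged then, once.
The state is a dict: "time_s": time; "qpos": joint angles; "joint_velocities": joint speeds; "effort": joint torques, N m; "tool_pos": TCP position; "orientation": TCP orientation; "ft_force": force on the tool from outside, world axes, zero at the start; "wrist_torque": the same for the moment, N m; "gripper_width": finger opening in m; "grip_force": force on a finger pad.
Only numpy, scipy, OpenCV 4.12 (cv2) and the standard library are available. Lean on these libraries where they do the work, as an engineer would, in place of code of your own. Each camera call takes 0.05 s, during which the arm holds its last target. There are 200 camera calls.

TASK

Set out the water pump job on the black rubber strip: fit the pulley onto the pump's shaft, its flat matched to the shaft's flat and pushed fully down to the shoulder, and stand the orange oil filter upright straight behind the red dish (on the side away from the robot, square to the strip), with a gap of about 3 cm between them. Stand the blue tin on the strip halfway between the pump and the red dish, and only then lay the bearing flat and centred on top of the tin. Leave the grey tin where it is, do not knock over the tins or the filter, and let go of everything.

Things in the scene. Friction and masses are not known exactly. Their poses are not given: they have to be found in the camera images.
- strip: Fixed black rubber strip on the bench, 120 mm (its x) by 460 mm (its y), 3 mm thick. Pump and red dish are fixed on it, 145 mm to either side of its middle along y (which is on which side varies). Origin at its middle on the underside, so the halfway point is here, the strip's top 3 mm above; z up; x points away from the robot ('behind'), within 0.2 rad of world x.
- pump: Fixed aluminium water pump, 106 mm across. Origin: centre of its underside, on the strip's top and the shaft's axis; z up. A 44 mm neck ends in a flat shoulder 70 mm up; from it a steel D-shaft stands to 102 mm: 22 mm diameter, flat 6 mm from the axis on the +x side, straight to 89 mm, then tapered to a 7 mm tip. Yellow marks on neck and body show the flat's side (+x).
- dish: Fixed red round parts dish, 92 mm across the rim, 18 mm high, with a few bolts in it. Origin at the centre of its underside, on the strip's top; axes parallel to the strip's (x = behind). Filter centre 108 mm behind the dish centre makes a 30 mm gap.
- pulley: Loose steel V-groove pulley lying flat, 62 mm diameter, 28 mm high, about 0.25 kg, with a D-shaped through bore: 26 mm diameter, flat 8 mm from the axis on its +x side (2 mm clearance on the shaft), yellow stripe on the top over the flat (+x). Origin: centre of its underside, z up. Seated, its origin is 70 mm above the pump's and its x axis points as the pump's (0.2 rad of play).
- blue_tin: Loose closed tin, all blue with a white label band, 62 mm diameter, 45 mm high, flat top, about 0.16 kg. Origin at the centre of its underside, z up. To go on the strip.
- bearing: Loose steel ball bearing lying flat: ring of 52 mm outside diameter, 25 mm bore, 15 mm high, with a black seal on top, 0.13 kg. Origin at the centre of its underside, z up.
- filter: Loose orange oil filter, standing, 64 mm diameter, 75 mm high (straight sides up to 60 mm), about 0.25 kg. Origin at the centre of its underside, z up. It goes on the bench behind the dish (the strip ends 60 mm behind the dish centre, so it stands clear of the strip).
- grey_tin: Loose closed tin like the blue one (62 mm diameter, 45 mm high) but grey: not wanted, leave it where it is. Origin at the centre of its underside.
Things that resemble listed ones, but are neither listed nor needed, are in the scene too. Several things look just like the pump: the one meant starts farthest to the robot's right. There is more than one size of the blue_tin; the job needs the larger.

How it is judged:
On the way, in this order (a step that is already met when the one before it is completed fails the run):
1. the blue tin stands halfway between pump and dish (horizontal distance between blue_tin and strip below 0.015 m and height (world z) of blue_tin between -0.001 and 0.007 m and angle between blue_tin's own z axis and vertical below 0.1 rad), for 0.2 s.
2. the bearing lies on top of the blue tin (horizontal distance between bearing and blue_tin below 0.01 m and z of bearing in the frame of blue_tin between 0.041 and 0.049 m and angle between bearing's own z axis and vertical below 0.15 rad), for 0.2 s.
At the end, for the whole second after the job is handed in: Pulley keyed and down on the pump shoulder (4 mm), level; blue tin upright on the strip within 15 mm of halfway; bearing flat on it, centred to 10 mm; filter upright, 15 mm sideways, its centre 92-124 mm behind the dish's; grey tin within 30 mm of its start; all released, at rest (all of step 1 and all of step 2 and horizontal distance between pulley and pump below 0.005 m and z of pulley in the frame of pump between 0.066 and 0.074 m and angle between the x axis of pulley and the x axis of pump, either way round below 0.35 rad and angle between each of pulley, filter's own z axis and vertical below 0.1 rad and y of filter in the frame of dish between -0.015 and 0.015 m and x of filter in the frame of dish between 0.092 and 0.124 m and height (world z) of filter below 0.006 m and linear speed of each of pulley, blue_tin, bearing, filter below 0.03 m/s and distance of grey_tin from where it was at the start of the episode below 0.03 m); the robot touches nothing.
It fails at once if the blue tin is knocked over (angle between blue_tin's own z axis and vertical above 0.9 rad).
It fails at once if the filter is knocked over (angle between filter's own z axis and vertical above 0.9 rad).
It fails at once if the grey tin is knocked over (angle between grey_tin's own z axis and vertical above 0.9 rad).
It fails at once if the grey tin is carried off or pushed away (distance of grey_tin from where it was at the start of the episode above 0.03 m).
It also fails if it takes over 104 s, if anything falls off the work surface, if the arm or the gripper's body presses on something with over 40 N, if the wrist force passes 120 N, or if a joint passes its speed limit or range.

## Working session

There is one attempt and no reset: what is moved stays moved. The work goes in short steps, Python scripts to look and compute and a tool call to move; the robot and the scene stay as the last step left them, time stands still between calls to the robot, and variables do not carry over. Pictures are saved under pics/ and viewed, at most 17 in all, crops included, and the job is handed in when it is done.

Besides the shell and the picture viewer there is one more tool, called by a JSON object that holds its "method" and its "body", one argument or row to a line. apply_moves: Moves the arm, as the interface text tells. Its arguments: {"type":"object","properties":{"targets":{"type":"array"}},"required":["targets"]}

```bash
ls; mkdir -p pics
python3 - <<'E'
from rig import ctrl
import cv2,numpy as np,pickle
s=ctrl.get_state();print({k:np.round(v,3) for k,v in s.items()})
d={}
for n in("scene","side","wrist"):
    i=ctrl.get_image(n);d[n]=i;cv2.imwrite(f"pics/{n}0.png",cv2.cvtColor(i["pixels"],cv2.COLOR_RGB2BGR))
    print(n,i["fx"],i["cx"],i["cy"],np.round(i.get("R",i.get("mount")),4).tolist(),i.get("t"))
pickle.dump((s,d),open("d0.pkl","wb"))
a=cv2.resize(cv2.imread("pics/scene0.png"),(800,600),interpolation=cv2.INTER_CUBIC);cv2.imwrite("pics/scene0b.png",a)
a=cv2.resize(cv2.imread("pics/side0.png"),(800,600),interpolation=cv2.INTER_CUBIC);cv2.imwrite("pics/side0b.png",a)
E
```

```text
pics
{'time_s': np.float64(0.0), 'qpos': array([ 1.235,  0.087,  0.175,  1.66 , -0.   ,  1.571]), 'joint_velocities': array([ 0.   ,  0.002, -0.   ,  0.   ,  0.   , -0.001]), 'effort': array([-2.0000e-03, -5.2039e+01,  4.6480e+01,  1.7000e-02, -0.0000e+00,
       -0.0000e+00]), 'tool_pos': array([0.181, 0.519, 0.253]), 'orientation': array([ 0.167,  0.986, -0.001, -0.   ]), 'ft_force': array([-0.407,  0.006, -0.05 ]), 'wrist_torque': array([-0.009, -0.019,  0.068]), 'grip_force': np.float64(0.0), 'gripper_width': np.float64(0.085)}
scene 362.06941403927806 255.99984348235174 192.75014843151513 [[-0.8724, 0.4887, -0.0027], [0.3944, 0.7007, -0.5945], [-0.2887, -0.5198, -0.8041]] [ 0.55757145 -0.18305252  1.37168878]
side 403.71602294750716 250.30469410574972 189.06902928056866 [[0.8817, -0.4717, -0.0071], [-0.3141, -0.5757, -0.7549], [0.352, 0.6679, -0.6557]] [-0.54549843  0.18554486  1.13379843]
wrist 270.5059187054909 253.6580428016371 193.01313822419627 [[0.0009, -0.9636, -0.2673, 0.068], [1.0, 0.0009, -0.0001, 0.0], [0.0003, -0.2673, 0.9636, -0.1214], [0.0, 0.0, 0.0, 1.0]] None
```

View pics/scene0b.png

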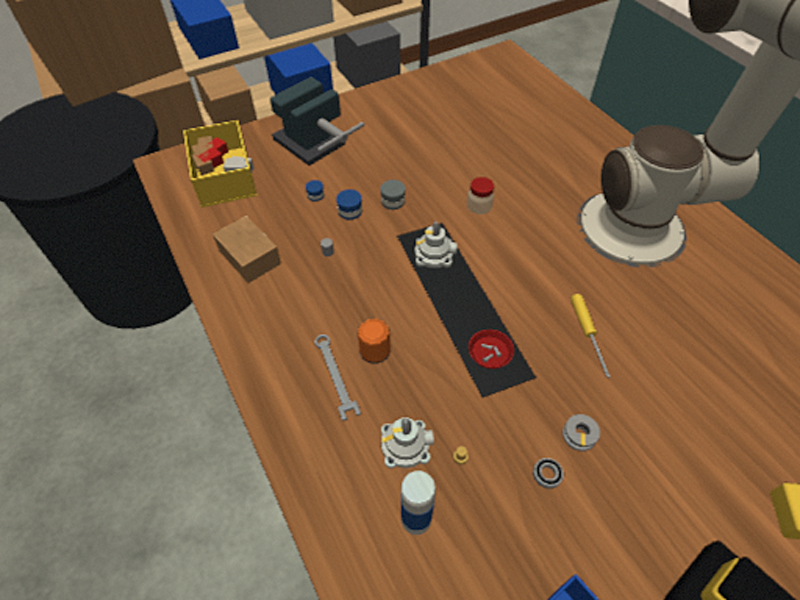

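View pics/side0b.png

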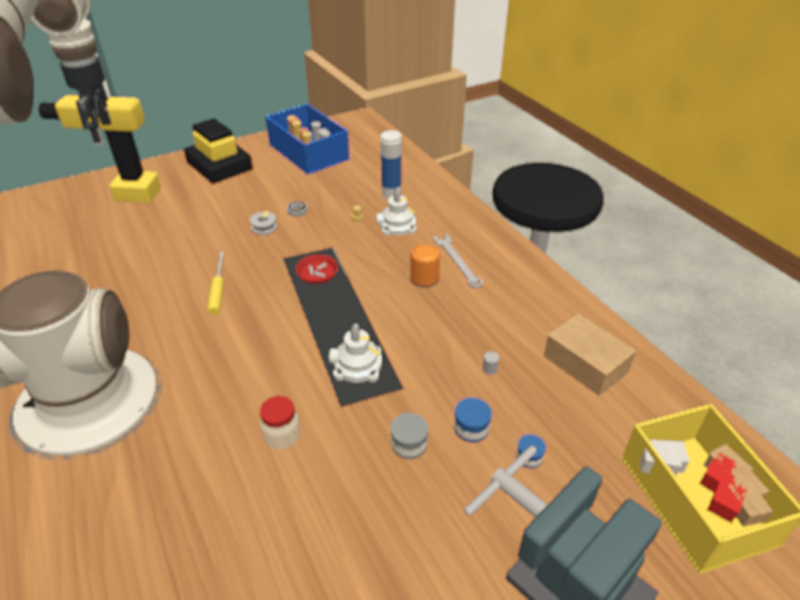

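Scene picture (800x600): the pumps are at (435,245) on the strip and (405,440). The strip one is farther to the robot's right (lowest in the side view at (356,350)), so I choose it. The blue tins are the larger at (349,204) and the small one at (315,188). Grey is at (393,193), with a red jar at (481,195) and a small grey cap at (327,247). The filter is at (374,340), with a blue/white can at (418,500). The pulley is at (581,432) and the bearing at (548,472). The dish is at (491,348).

```bash
cat > h.py <<'E'
import cv2,numpy as np,pickle
from scipy.spatial.transform import Rotation as Ro
def ray(im,uv,st=None):
    d=np.array([(uv[0]-im["cx"])/im["fx"],(uv[1]-im["cy"])/im["fy"],1.])
    if "R" in im and im["R"] is not None: R=np.array(im["R"]);return -R.T@np.array(im["t"]),R.T@d
    M=np.array(im["mount"]);T=Ro.from_quat(st["orientation"]).as_matrix()
    return T@M[:3,3]+st["tool_pos"],T@M[:3,:3]@d
def plane(im,uv,z,st=None):
    o,d=ray(im,uv,st);return o+d*(z-o[2])/d[2]
def tri(rays):
    A=np.zeros((3,3));b=np.zeros(3)
    for o,d in rays:
        d=d/np.linalg.norm(d);P=np.eye(3)-np.outer(d,d);A+=P;b+=P@o
    X=np.linalg.solve(A,b);e=[np.linalg.norm((np.eye(3)-np.outer(d,d)/(d@d))@(X-o)) for o,d in rays]
    return X,max(e)
def shot(ctrl,name,fn=None):
    st=ctrl.get_state();im=ctrl.get_image(name)
    if fn: cv2.imwrite(f"pics/{fn}.png",cv2.cvtColor(im["pixels"],cv2.COLOR_RGB2BGR));pickle.dump((st,im),open(f"{fn}.pkl","wb"))
    return st,im
def yawof(st):  # world angle of tool y axis (closing line), tool down
    T=Ro.from_quat(st["orientation"]).as_matrix();return np.arctan2(T[1,1],T[0,1])
def go(st,pos,yaw=None):
    """shift and turn, in tool axes, to TCP pos, pointing straight down, closing line (tool y) at yaw (mod pi)"""
    T=Ro.from_quat(st["orientation"]).as_matrix()
    y0=yawof(st); yaw=y0 if yaw is None else y0+(yaw-y0+np.pi/2)%np.pi-np.pi/2
    y=np.array([np.cos(yaw),np.sin(yaw),0]);z=np.array([0,0,-1.]);D=np.column_stack([np.cross(y,z),y,z])
    return np.round(T.T@(np.array(pos)-st["tool_pos"]),4),np.round(Ro.from_matrix(T.T@D).as_rotvec(),4),"yaw0 %.3f"%y0
E
python3 - <<'E'
from h import *
s,d=pickle.load(open("d0.pkl","rb"));k=.64
P=dict(blue=((349,198),(473,411)),grey=((393,188),(409,428)),filt=((374,328),(425,254)),dish=((491,348),(317,267)),tip=((435,228),(356,327)),pulley=((582,430),(263,218)),bearing=((548,471),(297,206)),small=((315,185),(531,443)),pump2=((405,422),(397,194)))
for n,(a,b) in P.items():
    X,e=tri([ray(d["scene"],np.array(a)*k),ray(d["side"],np.array(b)*k)]);print(n,np.round(X,3),round(e,4))
def mk(im,lo,hi):
    h=cv2.cvtColor(im["pixels"],cv2.COLOR_RGB2HSV);return cv2.inRange(h,lo,hi)
for nm in("scene","side"):
    m=cv2.inRange(cv2.cvtColor(d[nm]["pixels"],cv2.COLOR_RGB2HSV),(0,0,0),(180,255,70))
    n,l,st,c=cv2.connectedComponentsWithStats(m)
    print(nm,[(st[i].tolist()) for i in range(1,n) if st[i,4]>700])
print(go(s,[.45,.33,.25],yawof(s)), plane(d["scene"],np.array((400,237))*k,.003),plane(d["scene"],np.array((448,229))*k,.003),plane(d["scene"],np.array((535,377))*k,.003),plane(d["scene"],np.array((481,394))*k,.003))
E
```

```text
blue [ 0.569 -0.38   0.043] 0.0013
grey [ 0.459 -0.359  0.042] 0.0011
filt [0.7   0.002 0.07 ] 0.0014
dish [0.503 0.13  0.02 ] 0.0012
tip [ 0.466 -0.152  0.092] 0.0004
pulley [0.461 0.359 0.027] 0.0004
bearing [0.558 0.387 0.015] 0.0008
small [ 0.619 -0.472  0.034] 0.0017
pump2 [0.748 0.212 0.088] 0.0004
scene [[214, 0, 174, 56, 2296], [378, 0, 104, 103, 5455], [170, 35, 52, 71, 1664], [0, 58, 123, 153, 12263], [459, 62, 53, 107, 2552], [254, 146, 89, 108, 2623], [425, 346, 47, 38, 743], [460, 357, 49, 27, 775]]
side [[40, 38, 30, 53, 706], [316, 105, 70, 43, 2413], [183, 165, 59, 75, 1342]]
(array([-0.3161, -0.09  ,  0.0027]), array([-0.0013,  0.    ,  0.    ]), 'yaw0 1.235') [ 0.50534021 -0.23875631  0.003     ] [ 0.3918323  -0.20482164  0.003     ] [0.45627268 0.22167526 0.003     ] [0.57068065 0.20028744 0.003     ]
```

{"method": "apply_moves", "body": {
  "targets": [
    [[-0.28,-0.052,0],[0,0,0],0.085],
    [[-0.28,-0.052,0],[0,0,0],0.085],
    [[-0.28,-0.052,0],[0,0,0],0.085],
    [[-0.28,-0.052,0],[0,0,0],0.085],
    [[-0.28,-0.052,0],[0,0,0],0.085],
    [[-0.28,-0.052,0],[0,0,0],0.085],
    [[-0.28,-0.052,0],[0,0,0],0.085],
    [[-0.28,-0.052,0],[0,0,0],0.085]
  ]
}}

```text
time_s: 0.82
tool_pos: [0.4327, 0.3748, 0.2523]
orientation: [0.169, 0.986, -0.001, 0.0]
ft_force: [0.4, 0.8, 0.2]
gripper_width: 0.0851
grip_force: 0.0
```

Run:
```python
from rig import ctrl
from h import *
st,im=shot(ctrl,"wrist","w1");print(st["tool_pos"],st["orientation"],st["time_s"],st["joint_velocities"].round(3))
```

```text
[0.43274915 0.37475697 0.25231857] [ 1.69483632e-01  9.85532708e-01 -7.00187613e-04  3.01151940e-04] 0.8167 [ 0.078 -0.024 -0.025  0.014  0.03   0.091]
```

{"method": "apply_moves", "body": {
  "targets": [
    [[-0.06,0.03,0.03],[0,0,0],0.085],
    [[-0.06,0.03,0.03],[0,0,0],0.085],
    [[-0.06,0.03,0.03],[0,0,0],0.085],
    [[-0.06,0.03,0.03],[0,0,0],0.085],
    [[-0.06,0.03,0.03],[0,0,0],0.085],
    [[-0.06,0.03,0.03],[0,0,0],0.085],
    [[-0.06,0.03,0.03],[0,0,0],0.085],
    [[-0.06,0.03,0.03],[0,0,0],0.085]
  ]
}}

```text
time_s: 1.53
tool_pos: [0.4943, 0.3868, 0.2244]
orientation: [0.167, 0.986, 0.001, 0.001]
ft_force: [-0.6, 0.2, -0.4]
gripper_width: 0.0854
grip_force: 0.0
```

Run:
```python
from rig import ctrl
from h import *
st,im=shot(ctrl,"wrist","w2");print(st["tool_pos"],st["orientation"],st["time_s"])
a=cv2.imread("pics/w1.png");b=cv2.imread("pics/w2.png");cv2.imwrite("pics/w12.png",np.hstack([a[:,56:456],b[:,56:456]]))
```

```text
[0.49432785 0.38684109 0.22442699] [1.66662065e-01 9.86013765e-01 5.95125531e-04 5.06952614e-04] 1.5333
```

View pics/w12.png

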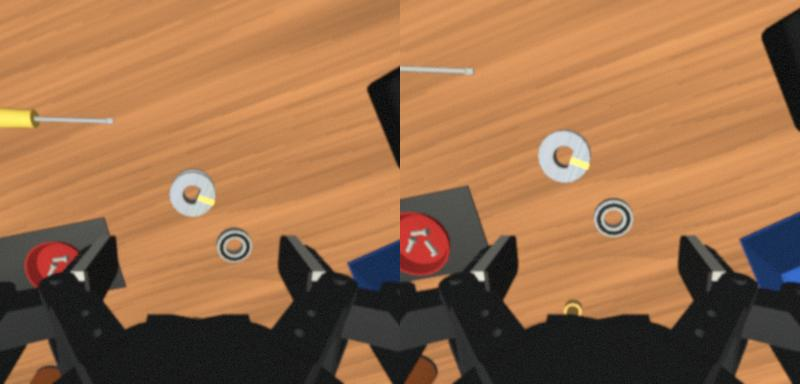

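Wrist views w1|w2 show the pulley at (192,194)/(564,156) with its yellow stripe to the lower right, and the bearing at (234,246)/(613,218). The dish is at the left.

```bash
cat >> h.py <<'E'
def blobs(im,lo,hi,amin=60,roi=None):
    hs=cv2.cvtColor(cv2.GaussianBlur(im["pixels"],(3,3),0),cv2.COLOR_RGB2HSV);m=cv2.inRange(hs,lo,hi)
    out=[]
    for c in cv2.findContours(m,cv2.RETR_EXTERNAL,cv2.CHAIN_APPROX_NONE)[0]:
        if cv2.contourArea(c)<amin or len(c)<6: continue
        e=cv2.fitEllipse(cv2.convexHull(c)) if len(cv2.convexHull(c))>5 else cv2.minAreaRect(c)
        if roi and np.hypot(e[0][0]-roi[0],e[0][1]-roi[1])>roi[2]: continue
        out.append((e,cv2.contourArea(c),c))
    return sorted(out,key=lambda t:-t[1])
E
python3 - <<'E'
from h import *
s1,i1=pickle.load(open("w1.pkl","rb"));s2,i2=pickle.load(open("w2.pkl","rb"))
G=((0,0,95),(180,60,255));Y=((22,110,120),(35,255,255))
for n,a,b in(("pulley",(248,194),(220,156)),("bearing",(290,246),(269,218))):
    B=[blobs(i,*G,roi=(*p,14)) for i,p in((i1,a),(i2,b))]
    for q in B: print(n,[(np.round(t[0][0],1),np.round(t[0][1],1),t[1]) for t in q])
    u=[q[0][0][0] for q in B]
    X=tri([ray(i1,u[0],s1),ray(i2,u[1],s2)]);print(X, [plane(i,v,.014 if n=="pulley" else .0075,s) for i,v,s in((i1,u[0],s1),(i2,u[1],s2))])
    if n=="pulley": C=X[0]
for i,s,p in((i1,s1,(262,200)),(i2,s2,(236,163))):
    b=blobs(i,*Y,amin=10,roi=(*p,14))[0];P=plane(i,b[0][0],.028,s);v=P-C;print("stripe",P,b[1],np.arctan2(v[1],v[0]))
E
```

```text
pulley [(array([248. , 192.6]), array([45. , 47.2]), 1280.0)]
pulley [(array([220. , 155.9]), array([52. , 52.7]), 1634.0)]
(array([0.45854651, 0.35678466, 0.01897463]), np.float64(0.000362315922572403)) [array([0.45969285, 0.35656681, 0.014     ]), array([0.45908592, 0.3556299 , 0.014     ])]
bearing [(array([289.7, 244.9]), array([32.9, 34.4]), 856.0)]
bearing [(array([269. , 217.4]), array([37.4, 38.6]), 1099.0)]
(array([0.55722045, 0.38693794, 0.00841506]), np.float64(0.000115997187986812)) [array([0.55765394, 0.38702259, 0.0075    ]), array([0.55760205, 0.38676569, 0.0075    ])]
stripe [0.47242599 0.37190062 0.028     ] 45.0 0.8280161972312441
stripe [0.47281296 0.37232306 0.028     ] 47.0 0.8280483690393412
```

Run:
```python
from rig import ctrl
from h import *
s=ctrl.get_state();print(go(s,[.459,.3562,.09]),go(s,[.459,.3562,.028]))
```

```text
(array([ 0.0235, -0.0406,  0.1342]), array([ 0.0011,  0.0007, -0.    ]), 'yaw0 1.236') (array([ 0.0236, -0.0407,  0.1962]), array([ 0.0011,  0.0007, -0.    ]), 'yaw0 1.236')
```

{"method": "apply_moves", "body": {
  "targets": [
    [[0.0235,-0.0406,0.02],[0.001,0,0],0.085],
    [[0.0235,-0.0406,0.055],[0.001,0,0],0.085],
    [[0.0235,-0.0406,0.09],[0.001,0,0],0.085],
    [[0.0235,-0.0406,0.125],[0.001,0,0],0.085],
    [[0.0235,-0.0406,0.155],[0.001,0,0],0.085],
    [[0.0235,-0.0406,0.18],[0.001,0,0],0.085],
    [[0.0235,-0.0406,0.196],[0.001,0,0],0.085],
    [[0.0235,-0.0406,0.196],[0.001,0,0],0.085]
  ]
}}

```text
time_s: 2.25
tool_pos: [0.4574, 0.3546, 0.0237]
orientation: [0.167, 0.986, -0.002, -0.002]
ft_force: [-0.3, -1.0, 0.4]
gripper_width: 0.0849
grip_force: 0.0
```

{"method": "apply_moves", "body": {
  "targets": [
    [[0,0,0],[0,0,0],0.07],
    [[0,0,0],[0,0,0],0.06],
    [[0,0,0],[0,0,0],0.045],
    [[0,0,0],[0,0,0],0.045],
    [[0,0,0],[0,0,0],0.045],
    [[0,0,0],[0,0,0],0.045],
    [[0,0,0],[0,0,0],0.045],
    [[0,0,0],[0,0,0],0.045]
  ]
}}

```text
time_s: 2.92
tool_pos: [0.4603, 0.3567, 0.03]
orientation: [0.167, 0.986, 0.001, 0.001]
ft_force: [-2.5, -1.2, 6.1]
gripper_width: 0.0596
grip_force: 63.6
```

{"method": "apply_moves", "body": {
  "targets": [
    [[0,0,-0.035],[0,0,0],0.045],
    [[0,0,-0.07],[0,0,0],0.045],
    [[0,0,-0.11],[0,0,0],0.045],
    [[0,-0.01,-0.15],[0,0,0],0.045],
    [[-0.01,-0.03,-0.19],[0,0,0],0.045],
    [[-0.03,-0.06,-0.22],[0,0,0],0.045],
    [[-0.05,-0.1,-0.23],[0,0,0],0.045],
    [[-0.07,-0.14,-0.23],[0,0,0],0.045]
  ]
}}

```text
time_s: 3.58
tool_pos: [0.4783, 0.2152, 0.2612]
orientation: [0.166, 0.986, 0.001, 0.003]
ft_force: [0.8, -1.0, -2.8]
gripper_width: 0.0594
grip_force: 66.2
```

{"method": "apply_moves", "body": {
  "targets": [
    [[-0.153,-0.287,-0.01],[0,0,0],0.045],
    [[-0.153,-0.287,-0.01],[0,0,0],0.045],
    [[-0.153,-0.287,-0.01],[0,0,0],0.045],
    [[-0.153,-0.287,-0.01],[0,0,0],0.045],
    [[-0.153,-0.287,-0.01],[0,0,0],0.045],
    [[-0.153,-0.287,-0.01],[0,0,0],0.045],
    [[-0.153,-0.287,-0.01],[0,0,0],0.045],
    [[-0.153,-0.287,-0.01],[0,0,0],0.045]
  ]
}}

```text
time_s: 4.25
tool_pos: [0.5273, -0.1086, 0.2683]
orientation: [0.168, 0.986, -0.001, 0.001]
ft_force: [0.7, 0.4, -3.4]
gripper_width: 0.0596
grip_force: 66.1
```

{"method": "apply_moves", "body": {
  "targets": [
    [[0,0,0],[0,0,0],0.045],
    [[0,0,0],[0,0,0],0.045],
    [[0,0,0],[0,0,0],0.045],
    [[0,0,0],[0,0,0],0.045],
    [[0,0,0],[0,0,0],0.045],
    [[0,0,0],[0,0,0],0.045],
    [[0,0,0],[0,0,0],0.045],
    [[0,0,0],[0,0,0],0.045]
  ]
}}

```text
time_s: 4.92
tool_pos: [0.5274, -0.1052, 0.2668]
orientation: [0.167, 0.986, -0.0, -0.0]
ft_force: [0.5, -0.3, -3.1]
gripper_width: 0.0595
grip_force: 66.2
```

Run:
```python
from rig import ctrl
from h import *
st,im=shot(ctrl,"wrist","w3");print(st["tool_pos"],st["orientation"],st["time_s"],st["joint_velocities"].round(3))
```

```text
[ 0.52741441 -0.10520354  0.26683531] [ 1.66644858e-01  9.86016859e-01 -4.95454915e-04 -1.24008903e-05] 4.9167 [-0.006  0.004  0.002  0.     0.001 -0.001]
```

{"method": "apply_moves", "body": {
  "targets": [
    [[0,-0.07,0],[0,0,0],0.045],
    [[0,-0.07,0],[0,0,0],0.045],
    [[0,-0.07,0],[0,0,0],0.045],
    [[0,-0.07,0],[0,0,0],0.045],
    [[0,-0.07,0],[0,0,0],0.045],
    [[0,-0.07,0],[0,0,0],0.045],
    [[0,-0.07,0],[0,0,0],0.045],
    [[0,-0.07,0],[0,0,0],0.045]
  ]
}}

```text
time_s: 5.63
tool_pos: [0.5046, -0.1712, 0.2668]
orientation: [0.167, 0.986, -0.0, -0.0]
ft_force: [-0.5, -0.1, -2.3]
gripper_width: 0.0599
grip_force: 66.3
```

Run:
```python
from rig import ctrl
from h import *
st,im=shot(ctrl,"wrist","w4");print(st["tool_pos"],st["orientation"],st["time_s"],st["gripper_width"])
a=cv2.imread("pics/w3.png");b=cv2.imread("pics/w4.png");cv2.imwrite("pics/w34.png",np.hstack([a[:,56:456],b[:,56:456]]))
```

```text
[ 0.50457684 -0.17119845  0.26675976] [ 1.66577567e-01  9.86028245e-01 -4.44284498e-04 -1.29225909e-04] 5.6333 0.05986247161465044
```

View pics/w34.png

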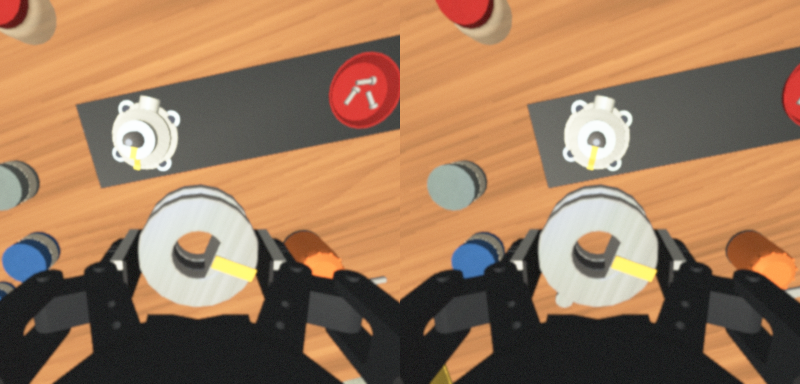

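Views w3|w4 show the pump at (143,135)/(596,135) with yellow marks pointing down in the image (+x), and the held pulley at (197,250)/(597,250) with its stripe to the right. Next is a close crop of the pump and pulley.

Run:
```python
from h import *
a=cv2.imread("pics/w3.png");b=cv2.imread("pics/w4.png")
A=[cv2.resize(i[y:y+84,x:x+84],(400,400),interpolation=cv2.INTER_CUBIC) for i,x,y in((a,158,92),(b,212,92))]
p=cv2.resize(b[180:330,150:350],(800,600))[:, :][::4,::4]
cv2.imwrite("pics/c34.png",np.hstack(A))
```

```text
(no output)
```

View pics/c34.png

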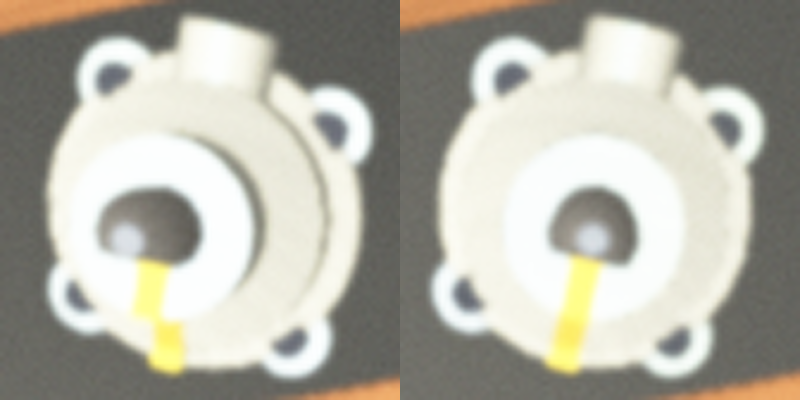

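Run:
```python
from h import *
s3,i3=pickle.load(open("w3.pkl","rb"));s4,i4=pickle.load(open("w4.pkl","rb"))
Y=((20,90,120),(38,255,255))
U=[]
for i,s,c in((i3,s3,(158+163/4.76,92+228/4.76)),(i4,s4,(212+194/4.76,92+225/4.76))):
    big=dict(i);hs=cv2.cvtColor(i["pixels"],cv2.COLOR_RGB2HSV)
    print("V samples",[hs[int(c[1]+dy),int(c[0]+dx)].tolist() for dx,dy in((-14,0),(14,0),(0,-14),(0,-25),(25,0),(-24,5))])
    for th in(236,244):
        g=i["pixels"].min(2);m=((g>th)*255).astype(np.uint8)
        cs=[k for k in cv2.findContours(m,cv2.RETR_EXTERNAL,cv2.CHAIN_APPROX_NONE)[0] if cv2.contourArea(k)>300 and np.hypot(*(k.mean((0,1))-c))<15]
        for k in cs: print(th,cv2.fitEllipse(cv2.convexHull(k)),cv2.contourArea(k))
    for b in blobs(i,*Y,amin=8,roi=(c[0],c[1]+15,22)): print("yel",np.round(b[0][0],1),b[1])
    for b in blobs(i,*Y,amin=80,roi=(290,265,40)): print("pul yel",np.round(b[0],1),b[1],b[2].min((0,1)),b[2].max((0,1)))
    print("pulley V",[hs[y,254].tolist() for y in range(180,310,5)])
```

```text
V samples [[56, 9, 203], [90, 1, 254], [90, 2, 254], [26, 16, 242], [26, 18, 236], [24, 22, 118]]
236 ((186.8446502685547, 133.8017578125), (43.24885940551758, 64.69883728027344), 176.96434020996094) 820.5
244 ((190.5122833251953, 139.58926391601562), (36.877986907958984, 39.30058288574219), 140.44369506835938) 602.5
yel [191.1 158.5] 73.5Traceback (most recent call last):
  File "<stdin>", line 13, in <module>
    return _wrapfunc(a, 'round', decimals=decimals, out=out)
    return _wrapit(obj, method, *args, **kwds)
    conv = _array_converter(obj)
ValueError: setting an array element with a sequence. The requested array has an inhomogeneous shape after 1 dimensions. The detected shape was (3,) + inhomogeneous part.
```

Run:
```python
from h import *
R=[]
for f,c in(("w3",(158+163/4.76,92+228/4.76)),("w4",(212+194/4.76,92+225/4.76))):
    s,i=pickle.load(open(f+".pkl","rb"))
    U=[]
    for th in(244,247,250):
        g=i["pixels"].min(2);m=((g>th)*255).astype(np.uint8)
        for k in cv2.findContours(m,cv2.RETR_EXTERNAL,cv2.CHAIN_APPROX_NONE)[0]:
            if cv2.contourArea(k)>300 and np.hypot(*(k.mean((0,1))-c))<15:
                e=cv2.fitEllipse(cv2.convexHull(k));print(f,th,np.round(e[0],2),np.round(e[1],1));U.append(e[0])
    u=np.median(U,0);R.append(ray(i,u,s));C=plane(i,u,.073,s);print("shoulder",C.round(4))
    hs=cv2.cvtColor(i["pixels"],cv2.COLOR_RGB2HSV);m=cv2.inRange(hs,(20,80,120),(38,255,255))
    ys,xs=np.nonzero(m);k=(np.hypot(xs-c[0],ys-c[1])<20);p=np.array([xs[k].mean(),ys[k].mean()]);P=plane(i,p,.073,s)
    print("stripe",p,k.sum(),"pump yaw",np.arctan2(*(P-C)[1::-1]))
    # held pulley, in tool frame: top plane ~1 mm behind TCP
    T=Ro.from_quat(s["orientation"]).as_matrix();zt=s["tool_pos"][2]-.001
    tl=lambda q:(T.T@(plane(i,q,zt,s)-s["tool_pos"])).round(4)
    m2=cv2.morphologyEx(m,cv2.MORPH_OPEN,np.ones((3,3)));ys,xs=np.nonzero(m2);k=np.hypot(xs-290,ys-267)<30
    r=cv2.minAreaRect(np.column_stack([xs[k],ys[k]]).astype(np.float32));print("pul stripe",r,[tl(q).tolist() for q in cv2.boxPoints(r)])
    print("col V",hs[185:310:3,250,2].tolist(),hs[185:310:3,262,2].tolist())
print(tri(R))
```

```text
w3 244 [190.51 139.59] [36.9 39.3]
w3 247 [190.58 139.43] [36.1 38.5]
w3 250 [190.59 139.5 ] [35.4 37.7]
shoulder [ 0.4619 -0.1593  0.073 ]
stripe [189.27868852 152.31147541] 61 pump yaw -0.4980009100413668
pul stripe ((289.6500244140625, 268.5500183105469), (45.2205696105957, 14.546475410461426), 18.434947967529297) [[-0.0057, 0.0063, 0.001], [0.0021, 0.0085, 0.001], [-0.006, 0.0304, 0.001], [-0.014, 0.0286, 0.001]]
col V [147, 184, 232, 149, 142, 229, 236, 234, 232, 231, 230, 229, 228, 230, 233, 228, 223, 220, 226, 223, 222, 227, 227, 126, 104, 137, 53, 49, 85, 98, 104, 181, 227, 227, 226, 223, 224, 225, 226, 224, 221, 220] [167, 164, 229, 162, 133, 227, 231, 231, 228, 229, 230, 227, 227, 227, 227, 223, 223, 225, 223, 223, 205, 150, 116, 107, 109, 112, 107, 106, 111, 132, 193, 224, 225, 228, 228, 231, 226, 224, 223, 221, 222, 223]
w4 244 [251.89 139.55] [37.3 37.7]
w4 247 [251.88 139.56] [36.6 37.4]
w4 250 [251.96 139.6 ] [34.7 36.2]
shoulder [ 0.4621 -0.1588  0.073 ]
stripe [249.46268657 152.05970149] 67 pump yaw -0.5301434926915842
pul stripe ((289.6500244140625, 268.5500183105469), (45.2205696105957, 14.546475410461426), 18.434947967529297) [[-0.0057, 0.0063, 0.001], [0.0021, 0.0085, 0.001], [-0.006, 0.0304, 0.001], [-0.014, 0.0286, 0.001]]
col V [142, 181, 226, 143, 138, 223, 229, 230, 227, 226, 225, 224, 223, 224, 227, 222, 219, 217, 210, 216, 206, 201, 204, 123, 101, 132, 46, 46, 79, 92, 97, 169, 223, 224, 221, 219, 218, 219, 221, 218, 214, 195] [175, 158, 224, 156, 124, 222, 227, 227, 224, 224, 223, 224, 224, 222, 222, 216, 216, 215, 218, 211, 182, 139, 111, 106, 102, 103, 101, 103, 107, 128, 183, 221, 221, 222, 223, 224, 221, 219, 216, 214, 208, 215]
(array([ 0.46192605, -0.15876321,  0.07518155]), np.float64(3.2316505961491874e-05))
```

Run:
```python
from h import *
s,i=pickle.load(open("w4.pkl","rb"));T=Ro.from_quat(s["orientation"]).as_matrix();zt=s["tool_pos"][2]-.001
tl=lambda q:(T.T@(plane(i,q,zt,s)-s["tool_pos"]))
hs=cv2.cvtColor(i["pixels"],cv2.COLOR_RGB2HSV)
m=cv2.inRange(hs,(20,120,150),(38,255,255));ys,xs=np.nonzero(m);k=np.hypot(xs-290,ys-267)<28
Q=np.array([tl(q)[:2] for q in zip(xs[k],ys[k])]);c=Q.mean(0);v=np.linalg.svd(Q-c)[2][0];v*=np.sign(v[1])
print("q",s["qpos"].round(3),"stripe dir tool",v,"ang world",np.arctan2(*(T[:2,:2]@v)[::-1]),"proj",np.percentile((Q-c)@v,[1,99]),c)
for x in(235,254,272): print(x,hs[186:206,x,2].tolist(),hs[296:318,x,2].tolist(),hs[296:318,x,1].tolist())
print(tl((254,198.5)),tl((254,305)))
```

```text
q [-3.270e-01  5.100e-02  1.640e-01  1.684e+00 -1.000e-03  8.000e-03] stripe dir tool [-0.36573599  0.93071864] ang world 0.8616572936463079 proj [-0.01113125  0.01092549] [-0.00578396  0.01866806]
235 [220, 189, 145, 123, 146, 182, 212, 223, 225, 208, 163, 124, 115, 138, 177, 211, 224, 228, 230, 229] [211, 213, 210, 211, 216, 214, 215, 214, 216, 219, 219, 218, 219, 218, 211, 202, 196, 187, 167, 124, 76, 39] [17, 16, 17, 19, 17, 18, 27, 50, 89, 126, 141, 147, 146, 143, 144, 145, 144, 143, 144, 140, 124, 52]
254 [119, 156, 195, 220, 227, 227, 213, 171, 125, 105, 120, 153, 195, 221, 225, 229, 229, 226, 227, 226] [218, 218, 219, 220, 220, 221, 220, 222, 222, 219, 212, 200, 200, 204, 212, 214, 219, 221, 218, 221, 218, 201] [19, 19, 19, 17, 17, 16, 16, 18, 18, 30, 59, 105, 136, 148, 149, 148, 142, 142, 144, 143, 146, 145]
272 [208, 170, 123, 118, 150, 187, 209, 218, 214, 198, 160, 120, 107, 121, 158, 190, 211, 219, 223, 220] [222, 222, 222, 222, 222, 223, 219, 219, 215, 215, 219, 220, 220, 220, 219, 216, 217, 208, 186, 141, 83, 39] [15, 16, 16, 17, 15, 18, 30, 55, 98, 130, 143, 145, 146, 146, 144, 146, 145, 146, 143, 139, 117, 52]
[0.03134667 0.00016069 0.0010032 ] [-0.02762826  0.00023216  0.00099684]
```

Run:
```python
from rig import ctrl
from h import *
s=ctrl.get_state();print(go(s,[.462,-.22,.262],1.2346-1.38),s["tool_pos"])
```

```text
(array([ 0.0242, -0.06  ,  0.0048]), array([-9.0000e-04,  6.0000e-04,  1.3814e+00]), 'yaw0 1.236') [ 0.50454533 -0.17127539  0.26678702]
```

{"method": "apply_moves", "body": {
  "targets": [
    [[0.024,-0.06,0.005],[0,0,1.38],0.045],
    [[0.024,-0.06,0.005],[0,0,1.38],0.045],
    [[0.024,-0.06,0.005],[0,0,1.38],0.045],
    [[0.024,-0.06,0.005],[0,0,1.38],0.045],
    [[0.024,-0.06,0.005],[0,0,1.38],0.045],
    [[0.024,-0.06,0.005],[0,0,1.38],0.045],
    [[0.024,-0.06,0.005],[0,0,1.38],0.045],
    [[0.024,-0.06,0.005],[0,0,1.38],0.045]
  ]
}}

```text
time_s: 6.35
tool_pos: [0.462, -0.2203, 0.2618]
orientation: [0.622, 0.783, -0.0, 0.0]
ft_force: [-0.1, 0.2, -2.4]
gripper_width: 0.0597
grip_force: 66.4
```

Run:
```python
from rig import ctrl
from h import *
s=ctrl.get_state();print(go(s,[.462,-.22,.262],1.2346-1.38),s["tool_pos"])
```

```text
(array([ 0.0003,  0.0001, -0.0002]), array([-0.0004,  0.0009,  0.3747]), 'yaw0 0.229') [ 0.46200487 -0.22032594  0.26184304]
```

{"method": "apply_moves", "body": {
  "targets": [
    [[0,0,0],[0,0,0.374],0.045],
    [[0,0,0],[0,0,0.374],0.045],
    [[0,0,0],[0,0,0.374],0.045],
    [[0,0,0],[0,0,0.374],0.045],
    [[0,0,0],[0,0,0.374],0.045],
    [[0,0,0],[0,0,0.374],0.045],
    [[0,0,0],[0,0,0.374],0.045],
    [[0,0,0],[0,0,0.374],0.045]
  ]
}}

```text
time_s: 7.02
tool_pos: [0.4619, -0.2205, 0.2619]
orientation: [0.754, 0.657, -0.0, 0.0]
ft_force: [-0.3, -0.3, -2.8]
gripper_width: 0.0597
grip_force: 66.4
```

```bash
cat > pump.py <<'E'
from h import *
def pump(i,s):
    c=None
    m=((i["pixels"].min(2)>247)*255).astype(np.uint8);best=None
    for k in cv2.findContours(m,cv2.RETR_EXTERNAL,cv2.CHAIN_APPROX_NONE)[0]:
        if 300<cv2.contourArea(k)<4000:
            e=cv2.fitEllipse(cv2.convexHull(k));C=plane(i,e[0],.073,s)
            print(np.round(e[0],1),np.round(e[1],1),C.round(4))
            if np.hypot(*(C-[.462,-.159,.073])[:2])<.03: best=(e,C)
    e,C=best;hs=cv2.cvtColor(i["pixels"],cv2.COLOR_RGB2HSV);m=cv2.inRange(hs,(20,80,120),(38,255,255))
    ys,xs=np.nonzero(m);k=np.hypot(xs-e[0][0],ys-e[0][1])<max(e[1])/2;p=(xs[k].mean(),ys[k].mean());P=plane(i,p,.073,s)
    print("yaw",np.arctan2(*(P-C)[1::-1]),k.sum())
    return C
def held(i,s,roi,zt=-.001):
    T=Ro.from_quat(s["orientation"]).as_matrix()
    tl=lambda q:(T.T@(plane(i,q,s["tool_pos"][2]+zt,s)-s["tool_pos"]))
    hs=cv2.cvtColor(i["pixels"],cv2.COLOR_RGB2HSV);m=cv2.inRange(hs,(20,120,150),(38,255,255));ys,xs=np.nonzero(m);k=np.hypot(xs-roi[0],ys-roi[1])<28
    Q=np.array([tl(q)[:2] for q in zip(xs[k],ys[k])]);c=Q.mean(0);v=np.linalg.svd(Q-c)[2][0];v*=np.sign(v[1]);e=np.percentile((Q-c)@v,99)
    print("held stripe yaw",np.arctan2(*(T[:2,:2]@v)[::-1]),"centre tool",c+(e-.031)*v)
E
python3 - <<'E'
from rig import ctrl
from pump import *
s,i=shot(ctrl,"wrist","w5");print(s["tool_pos"],yawof(s));pump(i,s);held(i,s,(290,267))
print(go(s,[.4615,-.1606,.15]))
E
```

```text
[ 0.46192977 -0.2205452   0.26187242] -0.13697167351477285Traceback (most recent call last):
  File "<stdin>", line 3, in <module>
  File "pump.py", line 10, in pump
    e,C=best;hs=cv2.cvtColor(i["pixels"],cv2.COLOR_RGB2HSV);m=cv2.inRange(hs,(20,80,120),(38,255,255))
    ^^^
TypeError: cannot unpack non-iterable NoneType object
```

Run:
```python
import cv2,numpy as np
a=cv2.imread("pics/w5.png");cv2.imwrite("pics/w5c.png",cv2.resize(a[60:300,130:390],(780,720))[:600])
```

```text
(no output)
```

View pics/w5c.png

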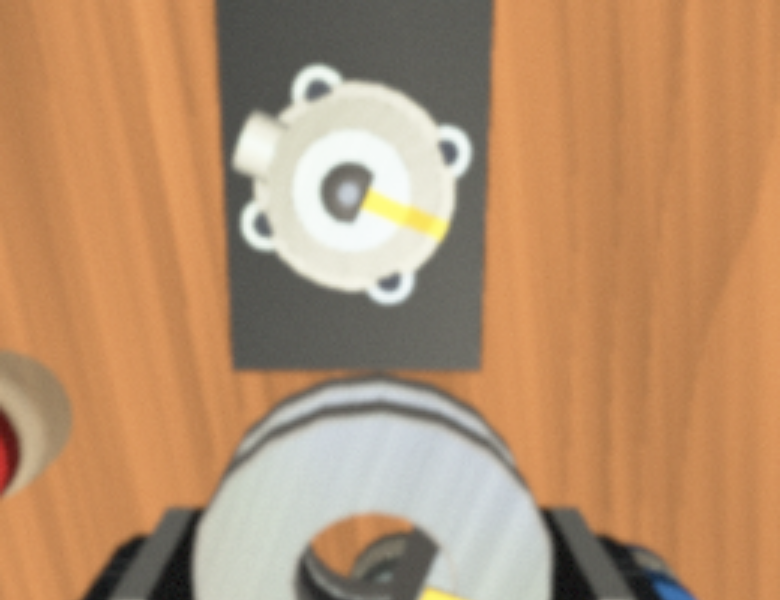

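The crop w5c shows the pump shoulder at (352,190), the yellow mark to the lower right, and the pulley's stripe turned the same way.

```bash
sed -i 's/min(2)>247/min(2)>TH/; s/def pump(i,s)/def pump(i,s,TH=247)/' pump.py
python3 - <<'E'
from pump import *
s,i=pickle.load(open("w5.pkl","rb"));print(i["pixels"][123,222:275].min(1).tolist())
for t in(226,232,238):
    try: pump(i,s,t)
    except Exception as e: print(t,e)
held(i,s,(290,267))
hs=cv2.cvtColor(i["pixels"],cv2.COLOR_RGB2HSV)
m=cv2.inRange(hs,(20,80,120),(38,255,255));ys,xs=np.nonzero(m);k=np.hypot(xs-262,ys-129)<20
P=np.array([plane(i,q,.073,s)[:2] for q in zip(xs[k],ys[k])]);print(k.sum(),P.mean(0),np.arctan2(*(np.linalg.svd(P-P.mean(0))[2][0])[::-1]))
E
```

```text
[206, 205, 205, 200, 207, 223, 240, 246, 246, 246, 245, 245, 244, 233, 195, 133, 103, 100, 107, 115, 144, 172, 189, 197, 199, 197, 187, 164, 132, 111, 113, 148, 191, 220, 233, 242, 246, 246, 247, 247, 247, 248, 247, 246, 237, 225, 221, 220, 218, 219, 220, 220, 220]
[246.9 123.5] [39.3 41.2] [ 0.4626 -0.1585  0.073 ]
yaw -0.5553910141414526 100
[246.9 123.4] [38.5 40.3] [ 0.4625 -0.1584  0.073 ]
yaw -0.560870106293679 96
[246.8 123.3] [37.6 39.3] [ 0.4624 -0.1583  0.073 ]
yaw -0.5635109505896846 92
held stripe yaw -0.5103959789711455 centre tool [ 0.00117053 -0.00031732]
189 [ 0.48105094 -0.16954909] -0.5127913697997843
```

Run:
```python
from rig import ctrl
from h import *
s=ctrl.get_state();print(go(s,[.462,-.16,.15],-.15))
```

```text
(array([ 0.0602, -0.0082,  0.1118]), array([-0.0002,  0.001 ,  0.0124]), 'yaw0 -0.138')
```

{"method": "apply_moves", "body": {
  "targets": [
    [[0.03,-0.004,0],[0,0.001,0.012],0.045],
    [[0.06,-0.0082,0.01],[0,0.001,0.012],0.045],
    [[0.06,-0.0082,0.04],[0,0.001,0.012],0.045],
    [[0.06,-0.0082,0.07],[0,0.001,0.012],0.045],
    [[0.06,-0.0082,0.095],[0,0.001,0.012],0.045],
    [[0.06,-0.0082,0.112],[0,0.001,0.012],0.045],
    [[0.06,-0.0082,0.112],[0,0.001,0.012],0.045],
    [[0.06,-0.0082,0.112],[0,0.001,0.012],0.045]
  ]
}}

```text
time_s: 7.73
tool_pos: [0.4617, -0.16, 0.1497]
orientation: [0.758, 0.652, -0.0, -0.001]
ft_force: [0.3, -0.0, -1.7]
gripper_width: 0.0598
grip_force: 66.4
```

Run:
```python
from rig import ctrl
from h import *
s=ctrl.get_state();print(s["tool_pos"],go(s,[.462,-.16,.12],-.15))
s,i=shot(ctrl,"wrist","w6")
a=cv2.imread("pics/w6.png");cv2.imwrite("pics/w6c.png",cv2.resize(a[150:330,140:370],(780,600)))
```

```text
[ 0.46165863 -0.16001043  0.14966779] (array([0.0001, 0.0004, 0.0297]), array([-0.0014, -0.0002, -0.0004]), 'yaw0 -0.150')
```

View pics/w6c.png

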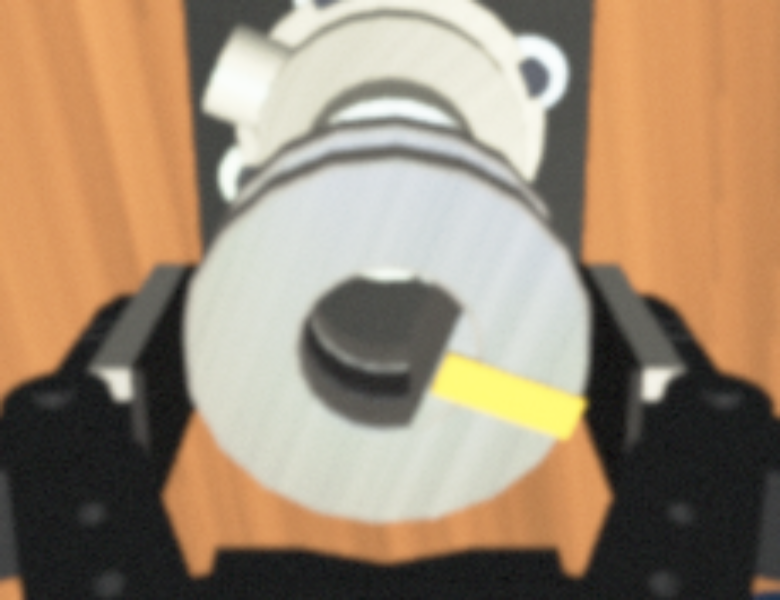

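The crop shows the shaft through the pulley bore at (390,320), well lined up. I'll descend slowly.

{"method": "apply_moves", "body": {
  "targets": [
    [[0,0.0004,0.004],[-0.0014,0,0],0.045],
    [[0,0.0004,0.008],[-0.0014,0,0],0.045],
    [[0,0.0004,0.012],[-0.0014,0,0],0.045],
    [[0,0.0004,0.016],[-0.0014,0,0],0.045],
    [[0,0.0004,0.02],[-0.0014,0,0],0.045],
    [[0,0.0004,0.024],[-0.0014,0,0],0.045],
    [[0,0.0004,0.027],[-0.0014,0,0],0.045],
    [[0,0.0004,0.027],[-0.0014,0,0],0.045]
  ]
}}

```text
time_s: 8.45
tool_pos: [0.4621, -0.1601, 0.122]
orientation: [0.758, 0.652, 0.0, 0.0]
ft_force: [-0.2, -0.3, -2.3]
gripper_width: 0.0594
grip_force: 66.5
```

{"method": "apply_moves", "body": {
  "targets": [
    [[0,0,0.003],[0,0,0],0.045],
    [[0,0,0.006],[0,0,0],0.045],
    [[0,0,0.009],[0,0,0],0.045],
    [[0,0,0.012],[0,0,0],0.045],
    [[0,0,0.014],[0,0,0],0.045],
    [[0,0,0.016],[0,0,0],0.045],
    [[0,0,0.016],[0,0,0],0.045],
    [[0,0,0.016],[0,0,0],0.045]
  ]
}}

```text
time_s: 9.12
tool_pos: [0.4624, -0.1602, 0.1068]
orientation: [0.758, 0.652, 0.0, 0.0]
ft_force: [0.7, 0.1, -2.5]
gripper_width: 0.0595
grip_force: 66.5
```

{"method": "apply_moves", "body": {
  "targets": [
    [[0,0,0.001],[0,0,0],0.045],
    [[0,0,0.002],[0,0,0],0.045],
    [[0,0,0.003],[0,0,0],0.045],
    [[0,0,0.004],[0,0,0],0.045],
    [[0,0,0.0045],[0,0,0],0.045],
    [[0,0,0.005],[0,0,0],0.045],
    [[0,0,0.005],[0,0,0],0.045],
    [[0,0,0.005],[0,0,0],0.045]
  ]
}}

```text
time_s: 9.78
tool_pos: [0.4625, -0.1602, 0.103]
orientation: [0.758, 0.652, 0.001, 0.001]
ft_force: [-3.8, 1.2, 7.5]
gripper_width: 0.06
grip_force: 67.3
```

{"method": "apply_moves", "body": {
  "targets": [
    [[0,0,0],[0,0,0],0.06],
    [[0,0,0],[0,0,0],0.064],
    [[0,0,0],[0,0,0],0.068],
    [[0,0,0],[0,0,0],0.072],
    [[0,0,0],[0,0,0],0.076],
    [[0,0,0],[0,0,0],0.08],
    [[0,0,0],[0,0,0],0.085],
    [[0,0,0],[0,0,0],0.085]
  ]
}}

```text
time_s: 10.45
tool_pos: [0.4625, -0.1602, 0.1017]
orientation: [0.758, 0.652, 0.0, 0.0]
ft_force: [-0.1, 0.3, 0.5]
gripper_width: 0.0847
grip_force: 0.0
```

{"method": "apply_moves", "body": {
  "targets": [
    [[0,0,-0.02],[0,0,0],0.085],
    [[0,0,-0.05],[0,0,0],0.085],
    [[0,0,-0.08],[0,0,0],0.085],
    [[-0.03,0,-0.11],[0,0,0],0.085],
    [[-0.06,0,-0.12],[0,0,0],0.085],
    [[-0.06,0,-0.12],[0,0,0],0.085],
    [[-0.06,0,-0.12],[0,0,0],0.085],
    [[-0.06,0,-0.12],[0,0,0],0.085]
  ]
}}

```text
time_s: 11.12
tool_pos: [0.4531, -0.2193, 0.2212]
orientation: [0.759, 0.651, 0.0, -0.0]
ft_force: [0.3, -0.4, -0.1]
gripper_width: 0.0849
grip_force: 0.0
```

Run:
```python
from rig import ctrl
from h import *
s,i=shot(ctrl,"wrist","w7");print(s["tool_pos"],yawof(s))
cv2.imwrite("pics/w7b.png",cv2.resize(cv2.imread("pics/w7.png"),(780,585)))
# edges of pulley top: fit ellipse of bright low-sat blob
for b in blobs(i,(0,0,170),(180,40,255),amin=400): print(np.round(b[0][0],1),np.round(b[0][1],1),b[1])
```

```text
[ 0.45310519 -0.21933532  0.22116597] -0.15170864189832606
[253.1 122.2] [84.7 93.1] 4431.0
```

View pics/w7b.png

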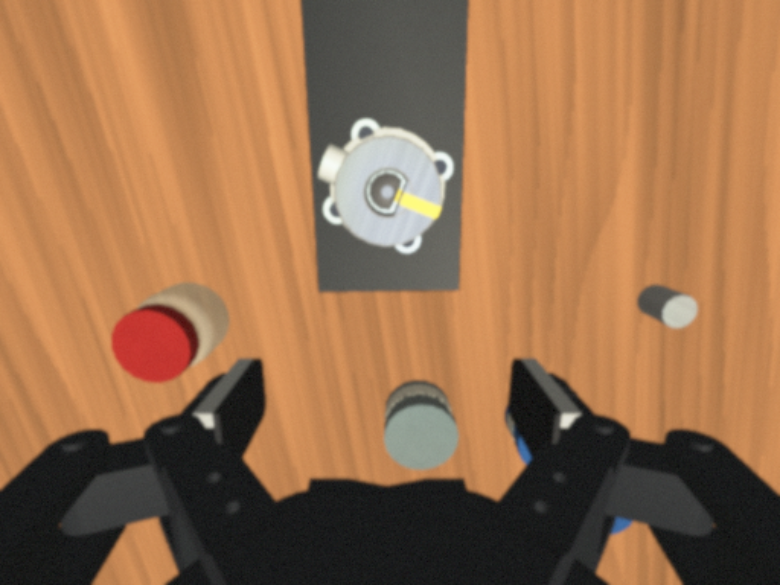

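The wrist view w7 shows the pulley seated around the shaft at (388,190), stripe over the pump's mark, and the grey tin at (420,440). Contact was felt at the shoulder height. Next is the blue tin.

Run:
```python
from rig import ctrl
from h import *
s=ctrl.get_state();print(go(s,[.50,-.31,.24],.93),s["qpos"].round(2))
```

```text
(array([-0.083 ,  0.0601, -0.0191]), array([ 3.0000e-04, -7.0000e-04, -1.0809e+00]), 'yaw0 -0.151') [-0.45 -0.03 -0.01  1.59  0.    1.27]
```

{"method": "apply_moves", "body": {
  "targets": [
    [[-0.083,0.06,-0.019],[0,0,-1.081],0.085],
    [[-0.083,0.06,-0.019],[0,0,-1.081],0.085],
    [[-0.083,0.06,-0.019],[0,0,-1.081],0.085],
    [[-0.083,0.06,-0.019],[0,0,-1.081],0.085],
    [[-0.083,0.06,-0.019],[0,0,-1.081],0.085],
    [[-0.083,0.06,-0.019],[0,0,-1.081],0.085],
    [[-0.083,0.06,-0.019],[0,0,-1.081],0.085],
    [[-0.083,0.06,-0.019],[0,0,-1.081],0.085]
  ]
}}

```text
time_s: 11.83
tool_pos: [0.5003, -0.3095, 0.2398]
orientation: [0.35, 0.937, 0.0, -0.0]
ft_force: [0.1, 0.9, 0.1]
gripper_width: 0.085
grip_force: 0.0
```

{"method": "apply_moves", "body": {
  "targets": [
    [[0,0,0],[0,0,-0.08],0.085],
    [[0,0,0],[0,0,-0.08],0.085],
    [[0,0,0],[0,0,-0.08],0.085],
    [[0,0,0],[0,0,-0.08],0.085],
    [[0,0,0],[0,0,-0.08],0.085],
    [[0,0,0],[0,0,-0.08],0.085],
    [[0,0,0],[0,0,-0.08],0.085],
    [[0,0,0],[0,0,-0.08],0.085]
  ]
}}

```text
time_s: 12.5
tool_pos: [0.5001, -0.3106, 0.2409]
orientation: [0.316, 0.949, 0.0, 0.001]
ft_force: [0.5, -0.7, 0.4]
gripper_width: 0.0851
grip_force: 0.0
```

Run:
```python
from rig import ctrl
from h import *
s,i=shot(ctrl,"wrist","w8");print(s["tool_pos"],yawof(s),go(s,[.545,-.36,.21],.93))
for b in blobs(i,(100,100,50),(125,255,255),amin=100): print(np.round(b[0][0],1),np.round(b[0][1],1),b[1],plane(i,b[0][0],.045,s))
```

```text
[ 0.50011106 -0.31058884  0.24087339] 0.9284277898948344 (array([-0.0655, -0.0127,  0.0309]), array([ 0.0006,  0.0011, -0.0016]), 'yaw0 0.928')
[242.2 248.5] [45.2 45.2] 1546.5 [ 0.56711935 -0.37914121  0.045     ]
[212.8 306.1] [28.4 29.7] 542.5 [ 0.61228983 -0.46462708  0.045     ]
```

{"method": "apply_moves", "body": {
  "targets": [
    [[-0.065,-0.012,0.03],[0,0,0],0.085],
    [[-0.065,-0.012,0.03],[0,0,0],0.085],
    [[-0.065,-0.012,0.03],[0,0,0],0.085],
    [[-0.065,-0.012,0.03],[0,0,0],0.085],
    [[-0.065,-0.012,0.03],[0,0,0],0.085],
    [[-0.065,-0.012,0.03],[0,0,0],0.085],
    [[-0.065,-0.012,0.03],[0,0,0],0.085],
    [[-0.065,-0.012,0.03],[0,0,0],0.085]
  ]
}}

```text
time_s: 13.22
tool_pos: [0.5449, -0.3588, 0.2123]
orientation: [0.315, 0.949, -0.0, 0.001]
ft_force: [0.6, 0.7, -0.3]
gripper_width: 0.085
grip_force: 0.0
```

Run:
```python
from rig import ctrl
from h import *
s,i=shot(ctrl,"wrist","w9");s8,i8=pickle.load(open("w8.pkl","rb"));print(s["tool_pos"],yawof(s))
b=blobs(i,(100,100,50),(125,255,255),amin=100)
for q in b: print(np.round(q[0][0],1),np.round(q[0][1],1),q[1],plane(i,q[0][0],.045,s))
X,e=tri([ray(i8,(242.2,248.5),s8),ray(i,b[0][0][0],s)]);print(X,e)
cv2.imwrite("pics/w9c.png",cv2.imread("pics/w9.png"))
```

```text
[ 0.5448809  -0.35879385  0.2123117 ] 0.9291902939644787
[250.7 208.9] [52.  52.2] 2069.0 [ 0.56787943 -0.38015807  0.045     ]
[216.4 277.6] [32.5 32.9] 804.0 [ 0.61342852 -0.46642878  0.045     ]
[ 0.56998202 -0.38177283  0.03734937] 5.044371894798887e-05
```

View pics/w9c.png

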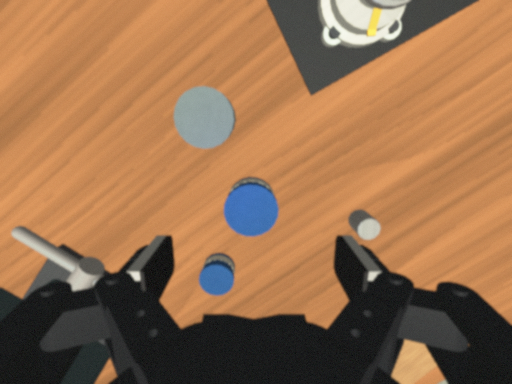

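Run:
```python
from rig import ctrl
from h import *
s=ctrl.get_state();print(go(s,[.5687,-.3806,.032],.93))
```

```text
(array([-0.0316, -0.0033,  0.1802]), array([ 0.0007,  0.0027, -0.0008]), 'yaw0 0.929')
```

{"method": "apply_moves", "body": {
  "targets": [
    [[-0.0316,-0.003,0.02],[0.001,0.002,0],0.085],
    [[-0.0316,-0.003,0.05],[0.001,0.002,0],0.085],
    [[-0.0316,-0.003,0.08],[0.001,0.002,0],0.085],
    [[-0.0316,-0.003,0.11],[0.001,0.002,0],0.085],
    [[-0.0316,-0.003,0.14],[0.001,0.002,0],0.085],
    [[-0.0316,-0.003,0.165],[0.001,0.002,0],0.085],
    [[-0.0316,-0.003,0.18],[0.001,0.002,0],0.085],
    [[-0.0316,-0.003,0.18],[0.001,0.002,0],0.085]
  ]
}}

```text
time_s: 13.93
tool_pos: [0.5669, -0.3791, 0.027]
orientation: [0.315, 0.949, 0.001, -0.003]
ft_force: [-1.3, 1.3, 0.2]
gripper_width: 0.0851
grip_force: 0.0
```

{"method": "apply_moves", "body": {
  "targets": [
    [[0,0,0],[0,0,0],0.07],
    [[0,0,0],[0,0,0],0.06],
    [[0,0,0],[0,0,0],0.045],
    [[0,0,0],[0,0,0],0.045],
    [[0,0,0],[0,0,0],0.045],
    [[0,0,0],[0,0,0],0.045],
    [[0,0,0],[0,0,0],0.045],
    [[0,0,0],[0,0,0],0.045]
  ]
}}

```text
time_s: 14.6
tool_pos: [0.5698, -0.3811, 0.0335]
orientation: [0.315, 0.949, -0.001, 0.001]
ft_force: [-0.8, -0.6, 7.1]
gripper_width: 0.0606
grip_force: 65.9
```

{"method": "apply_moves", "body": {
  "targets": [
    [[0,0,-0.03],[0,0,0],0.045],
    [[0,0,-0.06],[0,0,0],0.045],
    [[0,0,-0.1],[0,0,0],0.045],
    [[0,0,-0.14],[0,0,0],0.045],
    [[0,0,-0.18],[0,0,0],0.045],
    [[0,0,-0.2],[0,0,0],0.045],
    [[0,0,-0.2],[0,0,0],0.045],
    [[0,0,-0.2],[0,0,0],0.045]
  ]
}}

```text
time_s: 15.27
tool_pos: [0.5694, -0.3809, 0.2326]
orientation: [0.315, 0.949, -0.0, 0.001]
ft_force: [0.7, 0.0, -2.6]
gripper_width: 0.0607
grip_force: 65.7
```

Run:
```python
from rig import ctrl
from h import *
s=ctrl.get_state();print(s["gripper_width"],go(s,[.50,-.10,.23],1.3),go(s,[.53,.0,.23],1.3))
```

```text
0.06072876045688559 (array([0.2238, 0.1834, 0.0021]), array([-0.0006,  0.0021, -0.3711]), 'yaw0 0.929') (array([0.2596, 0.2814, 0.002 ]), array([-0.0006,  0.0021, -0.3711]), 'yaw0 0.929')
```

{"method": "apply_moves", "body": {
  "targets": [
    [[0.26,0.281,-0.03],[0,0,-0.37],0.045],
    [[0.26,0.281,-0.03],[0,0,-0.37],0.045],
    [[0.26,0.281,-0.03],[0,0,-0.37],0.045],
    [[0.26,0.281,-0.03],[0,0,-0.37],0.045],
    [[0.26,0.281,-0.03],[0,0,-0.37],0.045],
    [[0.26,0.281,-0.03],[0,0,-0.37],0.045],
    [[0.26,0.281,-0.03],[0,0,-0.37],0.045],
    [[0.26,0.281,-0.03],[0,0,-0.37],0.045]
  ]
}}

```text
time_s: 15.93
tool_pos: [0.533, -0.0482, 0.2552]
orientation: [0.136, 0.991, -0.0, -0.002]
ft_force: [0.3, 0.5, -1.7]
gripper_width: 0.0606
grip_force: 65.6
```

Run:
```python
from rig import ctrl
from h import *
s=ctrl.get_state();print(s["tool_pos"],go(s,[.54,.0,.26],1.3))
```

```text
[ 0.53296319 -0.0481588   0.25519077] (array([ 0.0062,  0.0483, -0.0048]), array([-0.0005, -0.0037, -0.0012]), 'yaw0 1.299')
```

{"method": "apply_moves", "body": {
  "targets": [
    [[0.006,0.06,-0.005],[0,0,0],0.045],
    [[0.006,0.06,-0.005],[0,0,0],0.045],
    [[0.006,0.06,-0.005],[0,0,0],0.045],
    [[0.006,0.06,-0.005],[0,0,0],0.045],
    [[0.006,0.06,-0.005],[0,0,0],0.045],
    [[0.006,0.06,-0.005],[0,0,0],0.045],
    [[0.006,0.06,-0.005],[0,0,0],0.045],
    [[0.006,0.06,-0.005],[0,0,0],0.045]
  ]
}}

```text
time_s: 16.6
tool_pos: [0.5445, 0.0084, 0.2618]
orientation: [0.136, 0.991, -0.0, -0.001]
ft_force: [0.1, 0.1, -1.2]
gripper_width: 0.0606
grip_force: 65.7
```

Run:
```python
from rig import ctrl
from h import *
s,i=shot(ctrl,"wrist","w10");print(s["tool_pos"],yawof(s))
hs=cv2.cvtColor(i["pixels"],cv2.COLOR_RGB2HSV);m=cv2.inRange(hs,(0,130,60),(6,255,255))|cv2.inRange(hs,(172,130,60),(180,255,255))
for k in cv2.findContours(m,cv2.RETR_EXTERNAL,cv2.CHAIN_APPROX_NONE)[0]:
    if cv2.contourArea(k)>800: e=cv2.fitEllipse(cv2.convexHull(k));print("red",np.round(e[0],1),np.round(e[1],1),plane(i,e[0],.021,s).round(4))
for b in blobs(i,(100,100,50),(125,255,255),amin=300): print("blue",np.round(b[0][0],1),np.round(b[0][1],1))
cv2.imwrite("pics/w10c.png",cv2.imread("pics/w10.png"))
```

```text
[0.54447284 0.00844254 0.26182704] 1.2975215590782858
red [335.1 112.6] [70.2 76.6] [0.5003 0.1293 0.021 ]
blue [253.3 264.1] [122.8 137.6]
```

View pics/w10c.png

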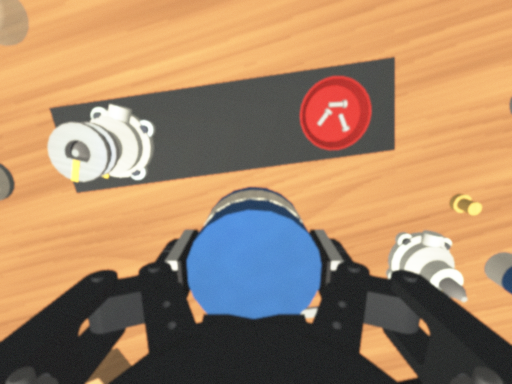

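The view shows the dish at (335,112), the pulley on the pump at (80,150), and the held blue tin at (253,264). The bay between pump and dish is free.

Run:
```python
from rig import ctrl
from h import *
s,i=pickle.load(open("w10.pkl","rb"));T=Ro.from_quat(s["orientation"]).as_matrix()
print(T.T@(plane(i,(253.3,264.1),s["tool_pos"][2]+.012,s)-s["tool_pos"]))
s=ctrl.get_state();print(go(s,[.4815,-.0147,.10],1.3),go(s,[.4815,-.0147,.037],1.3))
```

```text
[ 0.00423726 -0.00011601 -0.01199392]
(array([ 0.0542, -0.0394,  0.1621]), array([-0.0002, -0.0012, -0.0024]), 'yaw0 1.298') (array([ 0.0541, -0.0393,  0.2251]), array([-0.0002, -0.0012, -0.0024]), 'yaw0 1.298')
```

{"method": "apply_moves", "body": {
  "targets": [
    [[0.03,-0.03,0.02],[0,0,0],0.045],
    [[0.0525,-0.0394,0.06],[0,0,0],0.045],
    [[0.0525,-0.0394,0.1],[0,0,0],0.045],
    [[0.0525,-0.0394,0.14],[0,0,0],0.045],
    [[0.0525,-0.0394,0.17],[0,0,0],0.045],
    [[0.0525,-0.0394,0.19],[0,0,0],0.045],
    [[0.0525,-0.0394,0.205],[0,0,0],0.045],
    [[0.0525,-0.0394,0.205],[0,0,0],0.045]
  ]
}}

```text
time_s: 17.32
tool_pos: [0.4811, -0.0148, 0.0539]
orientation: [0.136, 0.991, -0.0, -0.003]
ft_force: [-1.3, -0.2, -2.4]
gripper_width: 0.0606
grip_force: 65.8
```

{"method": "apply_moves", "body": {
  "targets": [
    [[0,0,0.004],[0,0,0],0.045],
    [[0,0,0.008],[0,0,0],0.045],
    [[0,0,0.012],[0,0,0],0.045],
    [[0,0,0.015],[0,0,0],0.045],
    [[0,0,0.0175],[0,0,0],0.045],
    [[0,0,0.0195],[0,0,0],0.045],
    [[0,0,0.0195],[0,0,0],0.045],
    [[0,0,0.0195],[0,0,0],0.045]
  ]
}}

```text
time_s: 17.98
tool_pos: [0.4832, -0.0144, 0.0377]
orientation: [0.135, 0.991, 0.0, -0.001]
ft_force: [-0.5, -0.5, -2.6]
gripper_width: 0.0605
grip_force: 65.8
```

{"method": "apply_moves", "body": {
  "targets": [
    [[0,0,0.0008],[0,0,0],0.045],
    [[0,0,0.0015],[0,0,0],0.045],
    [[0,0,0.0015],[0,0,0],0.045],
    [[0,0,0.0015],[0,0,0],0.06],
    [[0,0,0.0015],[0,0,0],0.064],
    [[0,0,0.0015],[0,0,0],0.07],
    [[0,0,0.0015],[0,0,0],0.078],
    [[0,0,0.0015],[0,0,0],0.085]
  ]
}}

```text
time_s: 18.65
tool_pos: [0.4833, -0.0145, 0.0362]
orientation: [0.135, 0.991, 0.0, -0.0]
ft_force: [0.3, -0.3, -1.0]
gripper_width: 0.0851
grip_force: 0.0
```

{"method": "apply_moves", "body": {
  "targets": [
    [[0,0,0],[0,0,0],0.085],
    [[0,0,0],[0,0,0],0.085],
    [[0,0,-0.03],[0,0,0],0.085],
    [[0,0,-0.06],[0,0,0],0.085],
    [[0,0,-0.1],[0,0,0],0.085],
    [[-0.03,0,-0.14],[0,0,0],0.085],
    [[-0.06,0,-0.18],[0,0,0],0.085],
    [[-0.06,0.03,-0.2],[0,0,0],0.085]
  ]
}}

```text
time_s: 19.32
tool_pos: [0.5491, -0.007, 0.2352]
orientation: [0.137, 0.991, -0.0, 0.001]
ft_force: [0.9, 0.0, -1.0]
gripper_width: 0.0848
grip_force: 0.0
```

Run:
```python
from rig import ctrl
from h import *
s,i=shot(ctrl,"wrist","w11");print(s["tool_pos"],yawof(s),s["time_s"])
for b in blobs(i,(100,100,50),(125,255,255),amin=300): print("blue",np.round(b[0][0],1),np.round(b[0][1],1),plane(i,b[0][0],.048,s))
hs=cv2.cvtColor(i["pixels"],cv2.COLOR_RGB2HSV);m=cv2.inRange(hs,(0,130,60),(6,255,255))|cv2.inRange(hs,(172,130,60),(180,255,255))
for k in cv2.findContours(m,cv2.RETR_EXTERNAL,cv2.CHAIN_APPROX_NONE)[0]:
    if cv2.contourArea(k)>800: e=cv2.fitEllipse(cv2.convexHull(k));print("red",np.round(e[0],1),np.round(e[1],1),plane(i,e[0],.021,s).round(4))
for b in blobs(i,(5,150,80),(14,255,255),amin=300): print("orange",np.round(b[0][0],1),np.round(b[0][1],1),plane(i,b[0][0],.06,s),b[1])
```

```text
[ 0.54909177 -0.00703388  0.23515067] 1.2956170186201639 19.3167
blue [231.9 123.7] [57.2 59.2] [ 0.48313848 -0.01363446  0.048     ]
red [355.1 103.7] [76.5 84.9] [0.5006 0.1306 0.021 ]
orange [295.7 285.4] [54.3 71.6] [0.69333404 0.00708634 0.06      ] 2821.5
```

Run:
```python
from rig import ctrl
from h import *
s=ctrl.get_state();print(go(s,[.545,.375,.16],1.3))
```

```text
(array([0.1092, 0.3609, 0.0811]), array([ 0.0037,  0.0079, -0.0025]), 'yaw0 1.298')
```

{"method": "apply_moves", "body": {
  "targets": [
    [[0.01,0.033,0],[0,0,0],0.085],
    [[0.022,0.072,0],[0,0,0],0.085],
    [[0.034,0.111,0],[0,0,0],0.085],
    [[0.046,0.15,0],[0,0,0],0.085],
    [[0.058,0.19,0],[0,0,0],0.085],
    [[0.07,0.23,0],[0,0,0],0.085],
    [[0.081,0.269,0.005],[0,0,0],0.085],
    [[0.093,0.307,0.015],[0,0,0],0.085]
  ]
}}

```text
time_s: 20.03
tool_pos: [0.5403, 0.319, 0.219]
orientation: [0.135, 0.991, 0.001, 0.0]
ft_force: [1.5, -0.7, -0.1]
gripper_width: 0.0849
grip_force: 0.0
```

{"method": "apply_moves", "body": {
  "targets": [
    [[0.016,0.054,0.03],[0.002,0.002,0],0.085],
    [[0.016,0.054,0.06],[0.002,0.002,0],0.085],
    [[0.016,0.054,0.066],[0.002,0.002,0],0.085],
    [[0.016,0.054,0.066],[0.002,0.002,0],0.085],
    [[0.016,0.054,0.066],[0.002,0.002,0],0.085],
    [[0.016,0.054,0.066],[0.002,0.002,0],0.085],
    [[0.016,0.054,0.066],[0.002,0.002,0],0.085],
    [[0.016,0.054,0.066],[0.002,0.002,0],0.085]
  ]
}}

```text
time_s: 20.7
tool_pos: [0.5403, 0.3723, 0.1542]
orientation: [0.136, 0.991, 0.0, -0.001]
ft_force: [-0.6, -0.5, -0.2]
gripper_width: 0.085
grip_force: 0.0
```

Run:
```python
from rig import ctrl
from h import *
s,i=shot(ctrl,"wrist","w12");print(s["tool_pos"],yawof(s),s["time_s"])
for b in blobs(i,(0,0,95),(180,60,255),amin=500): print(np.round(b[0][0],1),np.round(b[0][1],1),plane(i,b[0][0],.0075,s),plane(i,b[0][0],.015,s))
print(go(s,[.5575,.387,.026],1.3))
```

```text
[0.54028425 0.372297   0.154247  ] 1.2976734019990295 20.7
[271.6 198.9] [48.9 50.1] [0.55741752 0.38685962 0.0075    ] [0.55511131 0.38696443 0.015     ]
(array([-0.0128,  0.0188,  0.1282]), array([ 0.0002, -0.0011, -0.0023]), 'yaw0 1.298')
```

{"method": "apply_moves", "body": {
  "targets": [
    [[-0.0128,0.0188,0.02],[0,0,0],0.085],
    [[-0.0128,0.0188,0.05],[0,0,0],0.085],
    [[-0.0128,0.0188,0.08],[0,0,0],0.085],
    [[-0.0128,0.0188,0.1],[0,0,0],0.08],
    [[-0.0128,0.0188,0.115],[0,0,0],0.075],
    [[-0.0128,0.0188,0.123],[0,0,0],0.07],
    [[-0.0128,0.0188,0.128],[0,0,0],0.068],
    [[-0.0128,0.0188,0.128],[0,0,0],0.066]
  ]
}}

```text
time_s: 21.42
tool_pos: [0.5564, 0.3872, 0.0239]
orientation: [0.136, 0.991, -0.001, -0.002]
ft_force: [-0.7, -0.6, -0.2]
gripper_width: 0.0661
grip_force: 0.0
```

{"method": "apply_moves", "body": {
  "targets": [
    [[0,0,0],[0,0,0],0.06],
    [[0,0,0],[0,0,0],0.055],
    [[0,0,0],[0,0,0],0.05],
    [[0,0,0],[0,0,0],0.04],
    [[0,0,0],[0,0,0],0.04],
    [[0,0,0],[0,0,0],0.04],
    [[0,0,0],[0,0,0],0.04],
    [[0,0,0],[0,0,0],0.04]
  ]
}}

```text
time_s: 22.08
tool_pos: [0.5571, 0.3878, 0.0264]
orientation: [0.135, 0.991, 0.0, -0.001]
ft_force: [-1.3, -1.1, 7.0]
gripper_width: 0.049
grip_force: 60.6
```

{"method": "apply_moves", "body": {
  "targets": [
    [[0,0,-0.02],[0,0,0],0.04],
    [[0,0,-0.05],[0,0,0],0.04],
    [[0,0,-0.09],[0,0,0],0.04],
    [[0,0,-0.13],[0,0,0],0.04],
    [[0,-0.01,-0.16],[0,0,0],0.04],
    [[0,-0.04,-0.17],[0,0,0],0.04],
    [[0,-0.08,-0.17],[0,0,0],0.04],
    [[0,-0.12,-0.17],[0,0,0],0.04]
  ]
}}

```text
time_s: 22.75
tool_pos: [0.5247, 0.2716, 0.1959]
orientation: [0.135, 0.991, 0.0, -0.0]
ft_force: [1.1, -1.2, -1.7]
gripper_width: 0.0486
grip_force: 62.4
```

Run:
```python
from rig import ctrl
from h import *
s=ctrl.get_state();print(s["tool_pos"],s["gripper_width"],s["grip_force"],go(s,[.54,.03,.20],1.3))
```

```text
[0.52467854 0.27160347 0.19593313] 0.048571587017459145 62.375597320497036 (array([-0.0793, -0.2287, -0.0041]), array([-0.    , -0.0008,  0.0004]), 'yaw0 1.300')
```

{"method": "apply_moves", "body": {
  "targets": [
    [[-0.079,-0.229,-0.004],[0,0,0],0.04],
    [[-0.079,-0.229,-0.004],[0,0,0],0.04],
    [[-0.079,-0.229,-0.004],[0,0,0],0.04],
    [[-0.079,-0.229,-0.004],[0,0,0],0.04],
    [[-0.079,-0.229,-0.004],[0,0,0],0.04],
    [[-0.079,-0.229,-0.004],[0,0,0],0.04],
    [[-0.079,-0.229,-0.004],[0,0,0],0.04],
    [[-0.079,-0.229,-0.004],[0,0,0],0.04]
  ]
}}

```text
time_s: 23.42
tool_pos: [0.5395, 0.0285, 0.1994]
orientation: [0.137, 0.991, -0.001, -0.001]
ft_force: [1.1, 0.2, -1.0]
gripper_width: 0.0487
grip_force: 62.4
```

Run:
```python
from rig import ctrl
from h import *
s,i=shot(ctrl,"wrist","w13");print(s["tool_pos"],yawof(s),s["joint_velocities"].round(2).tolist())
T=Ro.from_quat(s["orientation"]).as_matrix()
for b in blobs(i,(100,100,50),(125,255,255),amin=300): print("blue",np.round(b[0][0],1),np.round(b[0][1],1),plane(i,b[0][0],.048,s))
hs=cv2.cvtColor(i["pixels"],cv2.COLOR_RGB2HSV)
print(go(s,[.483,-.014,.09],1.3))
a=cv2.imread("pics/w13.png");cv2.imwrite("pics/w13c.png",a)
```

```text
[0.53952762 0.02849527 0.19943058] 1.2955957141743086 [0.05, 0.01, 0.0, -0.0, 0.01, 0.02]
blue [196.9 144.2] [61.6 65.5] [ 0.48272117 -0.01459699  0.048     ]
(array([ 0.0427, -0.0561,  0.1096]), array([-0.0015, -0.0017, -0.0044]), 'yaw0 1.296')
```

View pics/w13c.png

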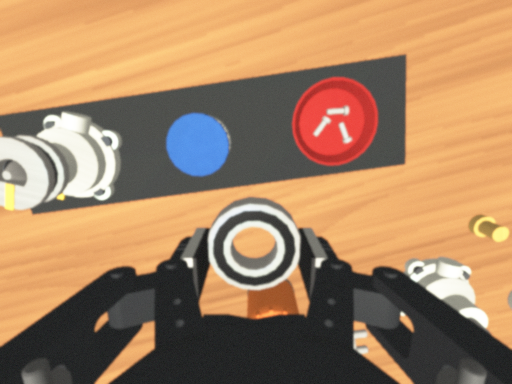

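The view shows the blue tin standing at (198,144) and the held bearing at (255,247), level and centred between the pads.

Run:
```python
from h import *
s,i=pickle.load(open("w13.pkl","rb"));T=Ro.from_quat(s["orientation"]).as_matrix()
hs=cv2.cvtColor(i["pixels"],cv2.COLOR_RGB2HSV);print(hs[190:300,254,2].tolist())
for r in(204,210,249,290): print(r,(T.T@(plane(i,(254.5,r),s["tool_pos"][2]-.011,s)-s["tool_pos"]))[:2].round(4))
```

```text
[247, 247, 246, 245, 244, 238, 222, 176, 134, 120, 117, 119, 123, 152, 199, 233, 242, 245, 245, 240, 203, 130, 78, 70, 72, 65, 66, 68, 70, 84, 137, 207, 237, 244, 244, 243, 243, 244, 244, 241, 241, 242, 242, 243, 243, 245, 245, 246, 246, 246, 245, 245, 245, 244, 244, 243, 242, 242, 241, 244, 243, 244, 242, 242, 240, 240, 232, 208, 156, 123, 115, 112, 114, 114, 115, 116, 114, 120, 135, 173, 221, 239, 242, 244, 242, 233, 198, 122, 68, 55, 53, 55, 50, 54, 73, 126, 198, 229, 233, 219, 190, 172, 167, 164, 165, 166, 166, 165, 165, 168]
204 [0.0254 0.0005]
210 [0.0221 0.0005]
249 [-0.      0.0005]
290 [-0.0255  0.0005]
```

{"method": "apply_moves", "body": {
  "targets": [
    [[0.02,-0.03,0.01],[0,0,0],0.04],
    [[0.0425,-0.056,0.03],[0,0,0],0.04],
    [[0.0425,-0.056,0.06],[0,0,0],0.04],
    [[0.0425,-0.056,0.09],[0,0,0],0.04],
    [[0.0425,-0.056,0.105],[0,0,0],0.04],
    [[0.0425,-0.056,0.109],[0,0,0],0.04],
    [[0.0425,-0.056,0.109],[0,0,0],0.04],
    [[0.0425,-0.056,0.109],[0,0,0],0.04]
  ]
}}

```text
time_s: 24.13
tool_pos: [0.4836, -0.0116, 0.0909]
orientation: [0.135, 0.991, -0.001, -0.001]
ft_force: [-0.5, 1.3, -0.4]
gripper_width: 0.0489
grip_force: 62.6
```

Run:
```python
from rig import ctrl
from h import *
s=ctrl.get_state();print(s["tool_pos"],go(s,[.483,-.014,.075],1.3))
```

```text
[ 0.48360111 -0.01163876  0.09092853] (array([-0.0001, -0.0024,  0.0159]), array([-0.0017, -0.0019,  0.0004]), 'yaw0 1.300')
```

{"method": "apply_moves", "body": {
  "targets": [
    [[0,-0.0024,0.003],[-0.0015,-0.0015,0],0.04],
    [[0,-0.0024,0.006],[-0.0015,-0.0015,0],0.04],
    [[0,-0.0024,0.009],[-0.0015,-0.0015,0],0.04],
    [[0,-0.0024,0.012],[-0.0015,-0.0015,0],0.04],
    [[0,-0.0024,0.014],[-0.0015,-0.0015,0],0.04],
    [[0,-0.0024,0.0155],[-0.0015,-0.0015,0],0.04],
    [[0,-0.0024,0.0155],[-0.0015,-0.0015,0],0.04],
    [[0,-0.0024,0.0155],[-0.0015,-0.0015,0],0.04]
  ]
}}

```text
time_s: 24.8
tool_pos: [0.4823, -0.0148, 0.0745]
orientation: [0.136, 0.991, -0.0, -0.001]
ft_force: [-1.6, 0.9, 2.4]
gripper_width: 0.049
grip_force: 62.9
```

{"method": "apply_moves", "body": {
  "targets": [
    [[0,0,0],[0,0,0],0.047],
    [[0,0,0],[0,0,0],0.05],
    [[0,0,0],[0,0,0],0.052],
    [[0,0,0],[0,0,0],0.056],
    [[0,0,0],[0,0,0],0.06],
    [[0,0,0],[0,0,0],0.065],
    [[0,0,0],[0,0,0],0.07],
    [[0,0,0],[0,0,0],0.075]
  ]
}}

```text
time_s: 25.47
tool_pos: [0.4824, -0.0148, 0.0743]
orientation: [0.135, 0.991, -0.0, -0.001]
ft_force: [-1.0, 0.2, 0.4]
gripper_width: 0.0748
grip_force: 0.0
```

{"method": "apply_moves", "body": {
  "targets": [
    [[0,0,0],[0,0,0],0.08],
    [[0,0,-0.02],[0,0,0],0.08],
    [[0,0,-0.05],[0,0,0],0.085],
    [[0,0,-0.08],[0,0,0],0.085],
    [[-0.03,0,-0.11],[0,0,0],0.085],
    [[-0.06,0,-0.14],[0,0,0],0.085],
    [[-0.09,0,-0.15],[0,0,0],0.085],
    [[-0.1,0,-0.15],[0,0,0],0.085]
  ]
}}

```text
time_s: 26.13
tool_pos: [0.5827, -0.0425, 0.2268]
orientation: [0.136, 0.991, -0.0, 0.002]
ft_force: [0.3, -0.2, -0.7]
gripper_width: 0.0845
grip_force: 0.0
```

Run:
```python
from rig import ctrl
from h import *
s,i=shot(ctrl,"wrist","w14");print(s["tool_pos"],yawof(s),s["time_s"])
for b in blobs(i,(100,100,50),(125,255,255),amin=300): print("blue",np.round(b[0][0],1),np.round(b[0][1],1),plane(i,b[0][0],.048,s))
for b in blobs(i,(5,150,80),(14,255,255),amin=300): print("orange",np.round(b[0][0],1),np.round(b[0][1],1),plane(i,b[0][0],.06,s),b[1])
cv2.imwrite("pics/w14c.png",cv2.imread("pics/w14.png"))
```

```text
[ 0.58266101 -0.04254956  0.2267865 ] 1.2985771942507145 26.1333
blue [254.   81.5] [60.7 64.8] [ 0.48300458 -0.01437019  0.048     ]
blue [253.3  79.6] [23.1 24. ] [ 0.48101584 -0.01463434  0.048     ]
orange [315.9 260. ] [54.2 74.1] [0.69435964 0.0032155  0.06      ] 2744.0
```

View pics/w14c.png

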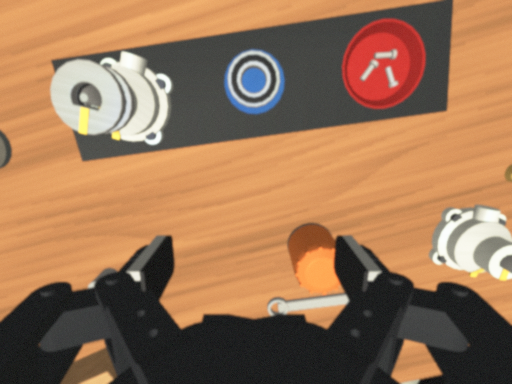

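The view shows the bearing centred on the blue tin at (254,81). The filter is at (315,265), and a wrench lies behind it at (310,302).

{"method": "apply_moves", "body": {
  "targets": [
    [[-0.05,0.055,0],[0,0,0],0.085],
    [[-0.05,0.055,0],[0,0,0],0.085],
    [[-0.05,0.055,0],[0,0,0],0.085],
    [[-0.05,0.055,0],[0,0,0],0.085],
    [[-0.05,0.055,0],[0,0,0],0.085],
    [[-0.05,0.055,0],[0,0,0],0.085],
    [[-0.05,0.055,0],[0,0,0],0.085],
    [[-0.05,0.055,0],[0,0,0],0.085]
  ]
}}

```text
time_s: 26.85
tool_pos: [0.6413, -0.0025, 0.2249]
orientation: [0.136, 0.991, -0.0, -0.0]
ft_force: [-0.1, -0.3, 0.1]
gripper_width: 0.085
grip_force: 0.0
```

Run:
```python
from rig import ctrl
from h import *
s,i=shot(ctrl,"wrist","w15");print(s["tool_pos"],yawof(s),s["time_s"])
s0,d=pickle.load(open("d0.pkl","rb"))
a=cv2.imread("pics/w15.png");sc=cv2.imread("pics/scene0.png");si=cv2.imread("pics/side0.png")
P=[cv2.resize(x,(266,400),interpolation=cv2.INTER_CUBIC) for x in(a[140:340,200:333],sc[190:250,219:259],si[145:205,252:292])]
cv2.imwrite("pics/f.png",np.hstack(P))
for b in blobs(i,(5,150,80),(14,255,255),amin=300): print("orange",np.round(b[0][0],1),np.round(b[0][1],1),plane(i,b[0][0],.06,s),b[1])
```

```text
[ 0.64126873 -0.00250513  0.22488104] 1.2983698651262248 26.85
orange [274.9 228.6] [60.2 70.9] [0.69922371 0.00640665 0.06      ] 3102.5
```

View pics/f.png

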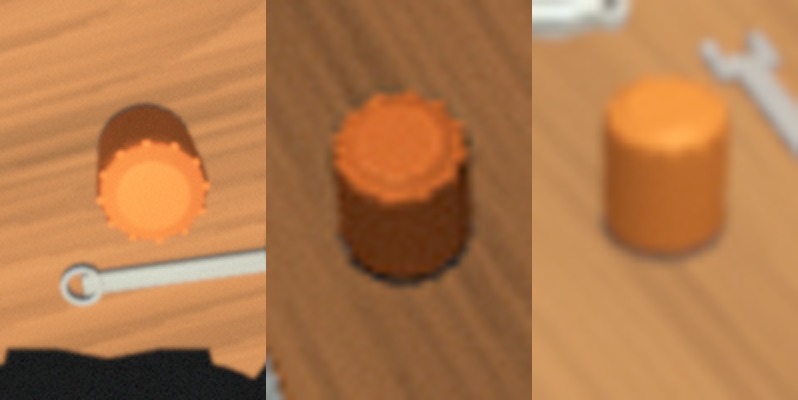

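The crops show the filter upright. Its top centre is at (152,193) in the wrist crop, and the wrench lies clear behind it.

Run:
```python
from rig import ctrl
from h import *
R=[]
for f,c in(("w11",(297,290)),("w14",(317,272)),("w15",(276,236))):
    s,i=pickle.load(open(f+".pkl","rb"))
    for b in blobs(i,(5,150,190),(16,255,255),amin=300,roi=(*c,30)): print(f,np.round(b[0][0],1),np.round(b[0][1],1),b[1],plane(i,b[0][0],.07,s).round(4))
    if f!="w11": R.append(ray(i,blobs(i,(5,150,190),(16,255,255),amin=300,roi=(*c,30))[0][0][0],s))
print(tri(R))
s=ctrl.get_state();print(go(s,[.696,.004,.045],1.4),go(s,[.696,.004,.12],1.4))
```

```text
w11 [296.4 288.7] [54.4 62.3] 1634.0 [0.691 0.007 0.07 ]
w14 [317.5 269.1] [48.3 59.2] 1574.5 [0.7002 0.0016 0.07  ]
w15 [275.4 235.8] [52.9 61. ] 2253.0 [0.7033 0.0052 0.07  ]
(array([0.71282108, 0.00393072, 0.05028092]), np.float64(0.0005928494648010628))
(array([-0.051 ,  0.021 ,  0.1798]), array([-0.0002, -0.0005, -0.1016]), 'yaw0 1.298') (array([-0.0509,  0.0209,  0.1048]), array([-0.0002, -0.0005, -0.1016]), 'yaw0 1.298')
```

{"method": "apply_moves", "body": {
  "targets": [
    [[-0.05,0.021,0.045],[0,0,-0.1],0.085],
    [[-0.05,0.021,0.045],[0,0,-0.1],0.085],
    [[-0.05,0.021,0.045],[0,0,-0.1],0.085],
    [[-0.05,0.021,0.045],[0,0,-0.1],0.085],
    [[-0.05,0.021,0.045],[0,0,-0.1],0.085],
    [[-0.05,0.021,0.045],[0,0,-0.1],0.085],
    [[-0.05,0.021,0.045],[0,0,-0.1],0.085],
    [[-0.05,0.021,0.045],[0,0,-0.1],0.085]
  ]
}}

```text
time_s: 27.57
tool_pos: [0.6954, 0.0046, 0.1805]
orientation: [0.086, 0.996, -0.0, 0.0]
ft_force: [0.6, -0.6, 0.3]
gripper_width: 0.0851
grip_force: 0.0
```

Run:
```python
from rig import ctrl
from h import *
s,i=shot(ctrl,"wrist","w16");print(s["tool_pos"],yawof(s),s["time_s"])
s5,i5=pickle.load(open("w15.pkl","rb"));R=[]
for st,im,c in((s5,i5,(276,236)),(s,i,(255,200))):
    hs=cv2.cvtColor(im["pixels"],cv2.COLOR_RGB2HSV);m=cv2.inRange(hs,(5,150,225),(22,255,255))
    for V in(190,225,240):
        for b in blobs(im,(5,150,V),(22,255,255),amin=150,roi=(*c,60)): print(V,np.round(b[0][0],1),np.round(b[0][1],1),b[1],plane(im,b[0][0],.07,st).round(4))
a=cv2.imread("pics/w16.png");cv2.imwrite("pics/w16c.png",a)
print(plane(i5,(271,191.5),0,s5))
```

```text
[0.69541033 0.00464641 0.18051062] 1.3987791916045729 27.5667
190 [275.4 235.8] [52.9 61. ] 2253.0 [0.7033 0.0052 0.07  ]
225 [276.1 236.3] [52.  56.6] 2033.0 [0.7042 0.0058 0.07  ]
240 [276.1 236. ] [50.1 54.3] 1843.5 [0.7038 0.0058 0.07  ]
190 [256.3 205. ] [67.6 72.5] 3400.0 [0.7033 0.0058 0.07  ]
225 [256.5 204.7] [65.1 69. ] 3023.0 [0.703  0.0059 0.07  ]
240 [251.9 205.7] [55.8 64.9] 2365.0 [0.7033 0.0017 0.07  ]
[0.67233685 0.01263007 0.        ]
```

View pics/w16c.png

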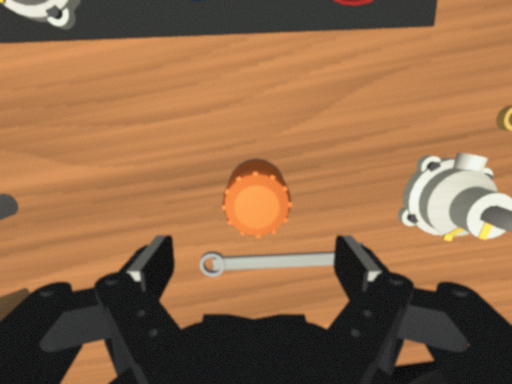

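The view shows the filter top at (256,204). Two views agree on (0.7033, 0.0058), so I'll grasp it.

Run:
```python
from rig import ctrl
from h import *
s=ctrl.get_state();print(go(s,[.7033,.0058,.043],1.4))
```

```text
(array([-0.0076,  0.0025,  0.1372]), array([-0.0001, -0.    , -0.0012]), 'yaw0 1.399')
```

{"method": "apply_moves", "body": {
  "targets": [
    [[-0.0076,0.0025,0.01],[0,0,0],0.085],
    [[-0.0076,0.0025,0.035],[0,0,0],0.085],
    [[-0.0076,0.0025,0.06],[0,0,0],0.085],
    [[-0.0076,0.0025,0.085],[0,0,0],0.085],
    [[-0.0076,0.0025,0.11],[0,0,0],0.085],
    [[-0.0076,0.0025,0.13],[0,0,0],0.085],
    [[-0.0076,0.0025,0.137],[0,0,0],0.085],
    [[-0.0076,0.0025,0.137],[0,0,0],0.085]
  ]
}}

```text
time_s: 28.28
tool_pos: [0.7021, 0.0059, 0.039]
orientation: [0.086, 0.996, -0.0, -0.003]
ft_force: [-0.4, -0.8, 0.0]
gripper_width: 0.0847
grip_force: 0.0
```

{"method": "apply_moves", "body": {
  "targets": [
    [[0,0,0],[0,0,0],0.07],
    [[0,0,0],[0,0,0],0.06],
    [[0,0,0],[0,0,0],0.045],
    [[0,0,0],[0,0,0],0.045],
    [[0,0,0],[0,0,0],0.045],
    [[0,0,0],[0,0,0],0.045],
    [[0,0,0],[0,0,0],0.045],
    [[0,0,0],[0,0,0],0.045]
  ]
}}

```text
time_s: 28.95
tool_pos: [0.7044, 0.0059, 0.0441]
orientation: [0.086, 0.996, -0.0, 0.001]
ft_force: [0.6, -0.2, 5.8]
gripper_width: 0.0633
grip_force: 66.5
```

Run:
```python
from rig import ctrl
from h import *
s=ctrl.get_state();print(s["tool_pos"],s["gripper_width"],go(s,[.6075,.1158,.11],1.4),go(s,[.6075,.1158,s["tool_pos"][2]],1.4))
```

```text
[0.70440214 0.00590019 0.0441272 ] 0.06327378011378794 (array([ 0.1141,  0.0917, -0.0661]), array([ 0.0002,  0.0019, -0.001 ]), 'yaw0 1.399') (array([ 0.1143,  0.0917, -0.0002]), array([ 0.0002,  0.0019, -0.001 ]), 'yaw0 1.399')
```

{"method": "apply_moves", "body": {
  "targets": [
    [[0,0,-0.03],[0,0,0],0.045],
    [[0,0,-0.06],[0,0,0],0.045],
    [[0.025,0.02,-0.07],[0,0,0],0.045],
    [[0.05,0.04,-0.07],[0,0,0],0.045],
    [[0.075,0.06,-0.07],[0,0,0],0.045],
    [[0.1,0.08,-0.07],[0,0,0],0.045],
    [[0.113,0.0917,-0.06],[0,0,0],0.045],
    [[0.113,0.0917,-0.05],[0,0,0],0.045]
  ]
}}

```text
time_s: 29.62
tool_pos: [0.6062, 0.1183, 0.0932]
orientation: [0.084, 0.996, 0.0, -0.0]
ft_force: [-0.3, 0.1, -2.1]
gripper_width: 0.0627
grip_force: 66.9
```

{"method": "apply_moves", "body": {
  "targets": [
    [[0,0,0.01],[0,0,0],0.045],
    [[0,0,0.02],[0,0,0],0.045],
    [[0,0,0.03],[0,0,0],0.045],
    [[0,0,0.038],[0,0,0],0.045],
    [[0,0,0.044],[0,0,0],0.045],
    [[0,0,0.048],[0,0,0],0.045],
    [[0,0,0.049],[0,0,0],0.045],
    [[0,0,0.049],[0,0,0],0.045]
  ]
}}

```text
time_s: 30.28
tool_pos: [0.6077, 0.115, 0.0441]
orientation: [0.086, 0.996, -0.0, -0.001]
ft_force: [-5.8, -1.5, 6.8]
gripper_width: 0.0628
grip_force: 67.6
```

Run:
```python
from rig import ctrl
from h import *
s=ctrl.get_state();print(s["tool_pos"],s["ft_force"],go(s,[.6085,.1158,.0441],1.4))
```

```text
[0.60769193 0.11500991 0.04414639] [-5.76769468 -1.50683816  6.78184499] (array([-0.0007,  0.0009,  0.    ]), array([-0.0006, -0.0011, -0.0017]), 'yaw0 1.398')
```

On the bench. I'll release slowly, lift and look.

{"method": "apply_moves", "body": {
  "targets": [
    [[0,0,0],[0,0,0],0.06],
    [[0,0,0],[0,0,0],0.063],
    [[0,0,0],[0,0,0],0.066],
    [[0,0,0],[0,0,0],0.07],
    [[0,0,0],[0,0,0],0.075],
    [[0,0,0],[0,0,0],0.08],
    [[0,0,0],[0,0,0],0.085],
    [[0,0,0],[0,0,0],0.085]
  ]
}}

```text
time_s: 30.95
tool_pos: [0.6076, 0.1156, 0.043]
orientation: [0.086, 0.996, -0.0, -0.001]
ft_force: [0.6, -0.1, 0.1]
gripper_width: 0.0851
grip_force: 0.0
```

{"method": "apply_moves", "body": {
  "targets": [
    [[0,0,-0.02],[0,0,0],0.085],
    [[0,0,-0.05],[0,0,0],0.085],
    [[0,0,-0.085],[0,0,0],0.085],
    [[0,0,-0.12],[0,0,0],0.085],
    [[0,0,-0.16],[0,0,0],0.085],
    [[0,-0.03,-0.2],[0,0,0],0.085],
    [[0,-0.05,-0.23],[0,0,0],0.085],
    [[0,-0.05,-0.23],[0,0,0],0.085]
  ]
}}

```text
time_s: 31.62
tool_pos: [0.6, 0.0638, 0.2806]
orientation: [0.087, 0.996, 0.0, 0.004]
ft_force: [0.7, 0.7, 1.0]
gripper_width: 0.0847
grip_force: 0.0
```

{"method": "apply_moves", "body": {
  "targets": [
    [[-0.03,0,0],[0,0,0],0.085],
    [[-0.03,0,0],[0,0,0],0.085],
    [[-0.03,0,0],[0,0,0],0.085],
    [[-0.03,0,0],[0,0,0],0.085],
    [[-0.03,0,0],[0,0,0],0.085],
    [[-0.03,0,0],[0,0,0],0.085],
    [[-0.03,0,0],[0,0,0],0.085],
    [[-0.03,0,0],[0,0,0],0.085]
  ]
}}

```text
time_s: 32.28
tool_pos: [0.6287, 0.0614, 0.2735]
orientation: [0.086, 0.996, -0.0, -0.0]
ft_force: [-0.3, 0.9, 0.5]
gripper_width: 0.0853
grip_force: 0.0
```

Run:
```python
from rig import ctrl
from h import *
s,i=shot(ctrl,"wrist","w17");print(s["tool_pos"],yawof(s),s["time_s"])
for b in blobs(i,(5,150,190),(22,255,255),amin=300): print("filt",np.round(b[0][0],1),np.round(b[0][1],1),plane(i,b[0][0],.07,s))
hs=cv2.cvtColor(i["pixels"],cv2.COLOR_RGB2HSV);m=cv2.inRange(hs,(0,130,60),(4,255,255))|cv2.inRange(hs,(172,130,60),(180,255,255))
for k in cv2.findContours(m,cv2.RETR_EXTERNAL,cv2.CHAIN_APPROX_NONE)[0]:
    if cv2.contourArea(k)>800: e=cv2.fitEllipse(cv2.convexHull(k));print("red",np.round(e[0],1),np.round(e[1],1),plane(i,e[0],.021,s).round(4))
_,sc=shot(ctrl,"scene","scene1");_,sd=shot(ctrl,"side","side1")
a=cv2.imread("pics/w17.png")[:300];c=cv2.imread("pics/scene1.png")
cv2.imwrite("pics/fin.png",np.hstack([cv2.resize(a[:,60:460],(400,300)),cv2.resize(c[100:280,170:410],(400,300))]))
```

```text
[0.62865639 0.06142131 0.27351095] 1.3993263171676948 32.2833
filt [295.4 150.4] [53.5 56.6] [0.60670599 0.11581791 0.07      ]
red [289.2  60.6] [72.8 80. ] [0.5001 0.1291 0.021 ]
```

View pics/fin.png

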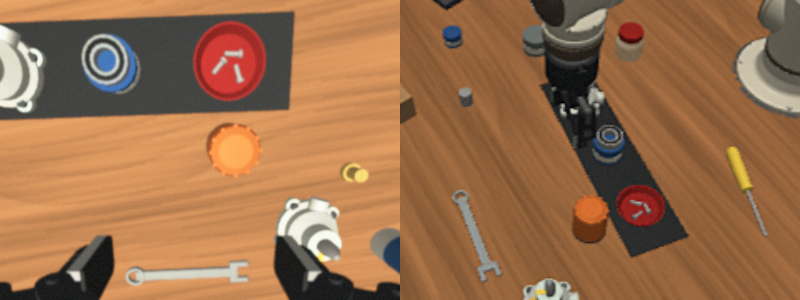

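Run:
```python
from rig import ctrl
from h import *
R=[]
for f,c in(("w7",(275,134)),("w13",(10,197)),("w14",(84,121))):
    s,i=pickle.load(open(f+".pkl","rb"));b=blobs(i,(20,110,120),(38,255,255),amin=20,roi=(*c,18))
    if b and f!="w13": M=cv2.moments(b[0][2]);u=(M["m10"]/M["m00"],M["m01"]/M["m00"]);R.append(ray(i,u,s));print(f,np.round(u,1),b[0][1])
X,e=tri(R);print(X,e)
if abs(X[2]-.101)<.006: print(ctrl.finish_job())
```

```text
w7 [274.6 134.2] 139.5
w14 [ 83.4 121.3] 156.0
[ 0.47964678 -0.16879168  0.10244079] 0.0006893413556342939
the job is handed in; nothing more can be done
None
```

The job is handed in with every step done; no verdict came back. The pulley is keyed and down on the pump's shoulder, the blue tin stands halfway with the bearing centred on top, the filter is upright about 107 mm behind the dish's centre, the grey tin was not touched, and everything is released.

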